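# Pack the plan-room stamping kit

### The job

Get the plan-checking kit ready: press on each laminated index card and slide it flat along the counter, without picking it up, until it is fully home against the stop in the dock bay of its own width. Lift every hand stamp off the rack and press it right down, upright, into the foam pocket cut to its shape. Leave the other things on the counter where they are.

Things in the scene. Friction and masses are not known exactly. Their poses are not given: they have to be found in the camera images.
- dock: fixed card dock, 115 (x) x 210 (y) x 17 mm high: two flat bays side by side on the bare counter, 14 mm high inside, bridged by a 20 mm strip at mouth and back. Origin: centre of underside, z up; x points into the bays (to the robot's left); mouth at x = -57.5 mm. 8 mm side walls; wide bay 108 mm wide (y -97 to 11 mm), narrow bay 78 mm (y 19 to 97 mm). Place and yaw vary.
- bay_wide (a point): point on the counter at the middle of the wide bay's back stop, 103 mm in from the mouth; axes of the dock. A card fully home touches the stop: its centre is 74 mm back from this point and 45 mm of it sticks out of the mouth.
- bay_narrow (a point): the same point for the narrow bay.
- card_wide: stiff laminated white index card, 148 mm long (x) x 100 mm wide (y) x 3 mm thick, about 60 g, flat on the counter; for the wide bay. Origin: centre of underside, z up. Either end may go in first. Slides easily (friction about 0.2): two spread fingertips pressed on its top with 10 to 20 N slide and turn it.
- card_narrow: the same but 70 mm wide (148 x 70 x 3 mm); for the narrow bay.
- tray: fixed aluminium tray, 122 (x) x 256 (y) mm, with black die-cut foam (firm), top 37 mm above the counter. Three pockets 22 mm deep at 80 mm pitch along y, each the outline of one stamp's foot and lug with 2 mm play all round. Origin: centre of underside, z up; x points roughly away from the robot. Place and yaw vary.
- pocket_long (a point): centre of the floor (14 mm above the counter) of the pocket for stamp_long, where that stamp's origin must come; axes of the tray. The stamp fits only with its x and y axes along the tray's (not turned half round).
- pocket_mid (a point): the same for stamp_mid (middle pocket).
- pocket_short (a point): the same for stamp_short.
- rack: fixed steel stamp rack behind the tray; origin on the counter below the middle of its crossbar (along y, top 127 mm high). At y = -95, 0, 95 mm a fork of two 8 mm prongs (19 mm gap) sticks out 84 mm to -x (to the robot), tops 120 mm high, tips turned up to 132 mm. Stamps hang by their collar 58 mm out; to take one off lift it 18 to 30 mm, then draw it 50 mm to the rack's -x.
- stamp_long: hand stamp, 126 mm tall, 160 g: wooden foot 84 (x) x 26 (y) x 26 mm with a lug (14 mm along x, 10 mm out) on its +y side at x = +21 mm; neck 14 mm; collar 42 mm across at 70-76 mm; black grip 40 (x) x 26 (y) mm at 76-126 mm. Origin: centre of foot's underside, z up. Hangs upright in any fork, x within 30 degrees of the rack's x, origin 50 mm up. May be absent.
- stamp_mid: hand stamp, 126 mm tall, 160 g: wooden foot 66 (x) x 34 (y) x 26 mm with a lug (14 mm along x, 10 mm out) on its +y side at x = +16.5 mm; neck 14 mm; collar 42 mm across at 70-76 mm; black grip 40 (x) x 26 (y) mm at 76-126 mm. Origin: centre of foot's underside, z up. Hangs upright in any fork, x within 30 degrees of the rack's x, origin 50 mm up. May be absent.
- stamp_short: hand stamp, 126 mm tall, 160 g: wooden foot 50 (x) x 42 (y) x 26 mm with a lug (14 mm along x, 10 mm out) on its +y side at x = +12.5 mm; neck 14 mm; collar 42 mm across at 70-76 mm; black grip 40 (x) x 26 (y) mm at 76-126 mm. Origin: centre of foot's underside, z up. Hangs upright in any fork, x within 30 degrees of the rack's x, origin 50 mm up. May be absent.
- mug: bystander: white mug, 80 mm across, 95 mm tall; leave it alone.
- ink_pad: bystander: flat steel ink pad tin, 60 x 95 x 17 mm; leave it alone.
- stapler: bystander: stapler, 150 mm long, 50 mm tall; leave it alone.
- tape: bystander: desk tape dispenser, 150 x 60 mm, 80 mm tall; leave it alone.
- calculator: bystander: desk calculator, 150 x 85 x 20 mm; leave it alone.
Things that resemble listed ones, but are neither listed nor needed, are in the scene too. Leave any blue look-alike of the dock alone. What is shaped like the stamp_long but red is not meant.

How it is judged:
By the outcome, as a careful person would: the job done as asked, in the order asked, and still so for the second after the job is handed in, with the robot touching nothing.
Of stamp_long, stamp_mid, stamp_short only 2 to 3 are there at a start; the rules pass over those that are not, and their reading is None.
At some moment in a run one of card_wide, card_narrow may be knocked a few centimetres aside while the robot is not near it.
It also fails if it takes over 210 s, if anything falls off the work surface, if the arm or the gripper's body presses on something with over 40 N, if the wrist force passes 120 N, or if a joint passes its speed limit or range.

### The arm

A 6-joint arm with a two-finger parallel gripper is mounted at the origin on the work surface. World frame = base frame: x ahead of the robot, y to its left, z up, the work surface at z = 0. Lengths are in mm, angles in rad, forces in N, time in s.
With the tool pointing down it reaches from about 350 to 975 mm from the base axis. Payload 7.1 kg.
Tool frame: the origin (TCP) lies on the front face of the gripper's body, between the roots of the fingers; the fingertips stand 80 mm ahead of it and the grasp point (between the pads) lies 61 mm ahead of it; z points along the fingers, y is the line along which they close (so a half turn about z gives the same grasp; the last joint's range is limited). The gripper opens to 88 mm and grips with 3 to 60 N. Pads are 20 mm wide; open, the fingers measure 115 mm over their backs; the gripper's body (75 mm by 178 mm) begins 61 mm behind the grasp point.
Start: joints at [1.19, 0.423, 1.63, -0, 1.089, -0.019], TCP at [221.192, 584.534, 302.675] pointing down, gripper open.
Joint ranges: [-3, 3], [-0.9, 2.11], [0.09, 2.58], [-1.31, 4.45], [0.11, 2.69], [-2.54, 2.54]. Speed limits (rad/s): [2.39, 2.39, 3.01, 3.14, 3.14, 3.14].

### API

Orientations are given as a rotation vector (axis times angle).
In Python, from workcell import readout, vision, close_job gives the robot as it stands.
- The arm moves only by the tool servo_tool, never from a script. Its argument "plan" is a list that holds one entry, the list of rows, each a list of 7 numbers: the gripper command: -1 is fully open, 1 is shut, values between are in proportion, then the shift along the world's x, y, z in units of 40 mm (1.0 is 40 mm), then the turn, a rotation vector about the world's x, y, z in units of 5 degrees (1.0 is 5 degrees). A call has 1 to 5 rows; each row shifts and turns the commanded pose from where the row before left it; what a row does not reach is not made up. A row lasts 1/12 s, in which the tool goes at most 41.7 mm and 7.16 degrees, less where a joint would pass 70% of its speed; a pose out of reach is approached as far as the arm can. A call is refused whole if a number of a shift passes 1 or a number of a turn 1, either way. A call with a gripper value outside its range is refused whole. The fingers move at their own pace and stop on an object; the grip force is fixed at half the most. Time passes only in rows, so rows that do not move let the fingers close. It gives the time, the measured TCP pose, the force, the opening and the grip force at its end, in the units of the state.
- readout.get_obs(): the state, without advancing time (a new reading comes with each control period).
- vision.get_image(name): name is "scene" or "top"; returns the picture (480x640x3 uint8, red, green, blue); there is no depth.
- vision.camera_params(name): a dict with "fx", "fy", "cx", "cy" (pixels), "rvec" (rotation vector, rad) and "tvec" (3), from world to camera coordinates, as OpenCV has them. Camera axes: x right, y down, z forward; pixel columns grow to the right and rows downward; lengths in mm; the calibration is good to about 2 mm. A picture is of the moment at which its call begins. camera_params takes no time and is no camera call.
- close_job(): hands the job in; it is judged then, once.
The state is a dict: "t": time; "qpos": joint angles; "qvel": joint speeds; "joint_torque": joint torques, N m; "ee_pos": TCP position; "orientation": TCP orientation; "ft_force": force on the tool from outside, world axes, zero at the start; "moment": the same for the moment, N m; "width": finger opening in mm; "grasp_force": force on a finger pad.
Only numpy, scipy, OpenCV 4.12 (cv2) and the standard library are available. Lean on these libraries where they do the work, as an engineer would, in place of code of your own. Each camera call takes 0.05 s, during which the arm holds its last target. There are 200 camera calls.

## Working session

There is one attempt and no reset: what is moved stays moved. The work goes in short steps, Python scripts to look and compute and a tool call to move; the robot and the scene stay as the last step left them, time stands still between calls to the robot, and variables do not carry over. Pictures are saved under pics/ and viewed, at most 14 in all, crops included, and the job is handed in when it is done.

Besides the shell and the picture viewer there is one more tool, called after "Request:" by a JSON object that holds its "method" and its "body". servo_tool: Moves the arm, as the interface text tells. Its arguments: {"type":"object","properties":{"plan":{"type":"array"}},"required":["plan"]}

```bash
mkdir -p pics; ls; python3 - <<'E'
from workcell import readout, vision
import cv2
for n in("scene","top"):
    cv2.imwrite(f"pics/{n}0.png",vision.get_image(n)[:,:,::-1]); print(n,vision.camera_params(n))
print(readout.get_obs())
E
```

```text
pics
scene {'fx': 452.0678512520969, 'fy': 452.0678512520969, 'cx': 313.2378653899727, 'cy': 252.3571304239164, 'rvec': array([ 0.73739686,  2.73131615, -0.94067199]), 'tvec': array([ 427.13042347, -219.74071609, 1439.68029263])}
top {'fx': 509.67453106456395, 'fy': 509.67453106456395, 'cx': 318.69455980374534, 'cy': 238.83542919642028, 'rvec': array([ 2.18695191, -2.2018828 ,  0.07754715]), 'tvec': array([  68.46101443,  539.44759644, 1514.8070105 ])}
{'t': 0.1, 'qpos': array([ 1.18998383e+00,  4.23737803e-01,  1.63060595e+00, -1.14651707e-05,
        1.08860304e+00, -1.89495844e-02]), 'qvel': array([-0.00138006, -0.00179425, -0.00130424,  0.00046307, -0.00092669,
       -0.00026925]), 'joint_torque': array([-1.83937264e-04, -5.45618176e+01, -2.74324822e+01,  6.44015428e-02,
        1.87903794e-02, -2.09582589e-05]), 'ee_pos': array([221.06354811, 584.17958087, 301.99897644]), 'orientation': array([-5.65261783e-01, -3.09005702e+00,  2.08771865e-03]), 'ft_force': array([ 0.23231962,  0.26247514, -0.56764596]), 'moment': array([-0.02981889,  0.03044184, -0.00789679]), 'grasp_force': 0.0, 'width': 87.8948273107545}
```

View pics/top0.png

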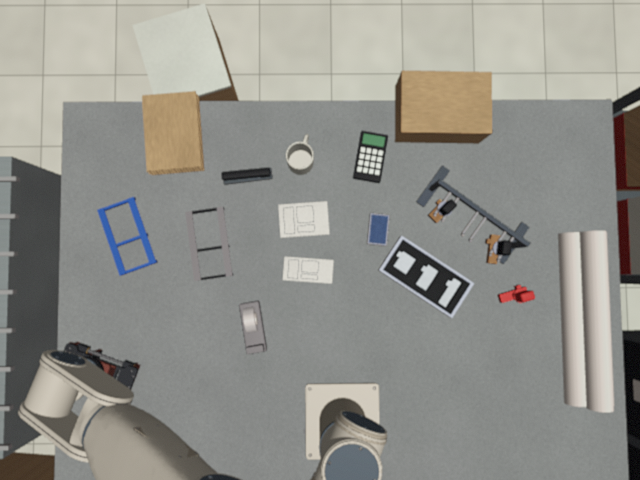

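View pics/scene0.png

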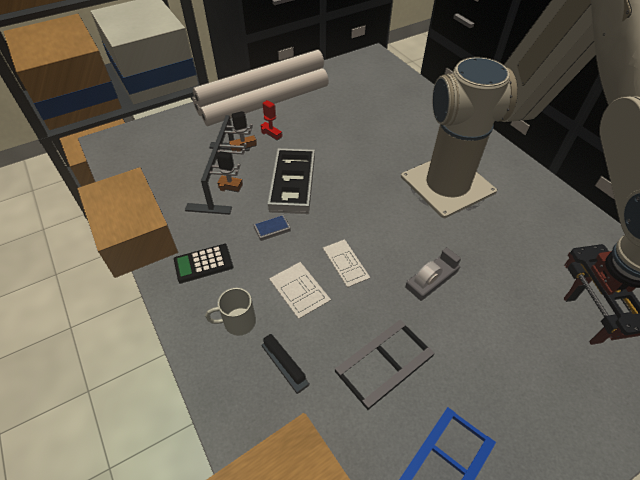

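The top view shows two stamps on the rack, around (440,207) and (497,245), and the tray at (427,276). The grey dock is at (211,243), with the blue look-alike at (127,237). The cards are at (304,219) and (308,270). I'll measure now and zoom in on the rack.

```bash
cat > h.py <<'E'
import numpy as np, cv2
from workcell import readout, vision
P={n:vision.camera_params(n) for n in("scene","top")}
def ray(n,px,z):
    "pixels -> world points on plane z"
    p=P[n];R=cv2.Rodrigues(p["rvec"])[0];c=-R.T@p["tvec"]
    px=np.atleast_2d(np.asarray(px,float))
    d=np.c_[(px[:,0]-p["cx"])/p["fx"],(px[:,1]-p["cy"])/p["fy"],np.ones(len(px))]@R
    return c+d*((z-c[2])/d[:,2])[:,None]
def proj(n,X):
    p=P[n];R=cv2.Rodrigues(p["rvec"])[0];Y=np.atleast_2d(X)@R.T+p["tvec"]
    return np.c_[Y[:,0]/Y[:,2]*p["fx"]+p["cx"],Y[:,1]/Y[:,2]*p["fy"]+p["cy"]]
def get(n): return vision.get_image(n)[:,:,::-1].copy()
def rect(n,mask,z):
    "min area rects (world) of blobs on plane z: centre, long, short, angle of long side (deg)"
    out=[]
    for c in cv2.findContours(mask.astype(np.uint8),cv2.RETR_EXTERNAL,cv2.CHAIN_APPROX_NONE)[0]:
        if cv2.contourArea(c)<60: continue
        w=ray(n,c[:,0],z)[:,:2].astype(np.float32)
        (cx,cy),(a,b),t=cv2.minAreaRect(w)
        if a<b: a,b,t=b,a,t+90
        out.append((round(cx,1),round(cy,1),round(a,1),round(b,1),round((t+90)%180-90,2)))
    return out
def cards(img=None):
    img=get("top") if img is None else img
    m=np.zeros((480,640),bool); m[185:300,200:350]=img[185:300,200:350].min(2)>170
    m=cv2.morphologyEx(m.astype(np.uint8),cv2.MORPH_CLOSE,np.ones((5,5)))
    return [r for r in rect("top",m,3) if r[2]>110 and r[3]>50]
E
python3 - <<'E'
from h import *
t=cv2.imread("pics/top0.png"); s=cv2.imread("pics/scene0.png")
print("cards",cards(t))
for c in cv2.findContours(((t.max(2)<60)).astype(np.uint8)[230:320,370:480].copy(),cv2.RETR_EXTERNAL,cv2.CHAIN_APPROX_NONE)[0]:
    if cv2.contourArea(c)>800:
        w=ray("top",c[:,0]+[370,230],37)[:,:2].astype(np.float32); print("foam",cv2.minAreaRect(w))
A=cv2.resize(t[160:320,370:540],None,fx=3.2,fy=3.2,interpolation=cv2.INTER_CUBIC)
cv2.imwrite("pics/a.png",A)
B=cv2.resize(s[95:225,180:330],None,fx=5,fy=4.6,interpolation=cv2.INTER_CUBIC)
cv2.imwrite("pics/b.png",B)
C=cv2.resize(t[195:290,180:345],None,fx=4.8,fy=4.8,interpolation=cv2.INTER_CUBIC)
cv2.imwrite("pics/c.png",C)
E
```

```text
cards [(447.9, 98.4, 149.2, 71.7, 85.51), (601.3, 110.5, 150.1, 101.5, -86.28)]
foam ((425.54669189453125, -252.28903198242188), (231.68954467773438, 101.62316131591797), 56.12185287475586)
```

View pics/a.png

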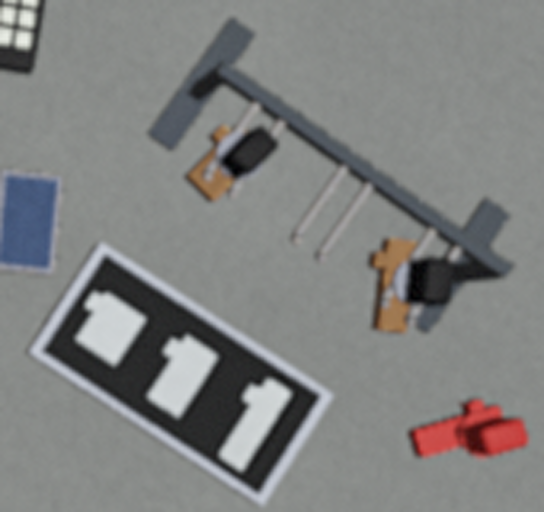

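View pics/b.png

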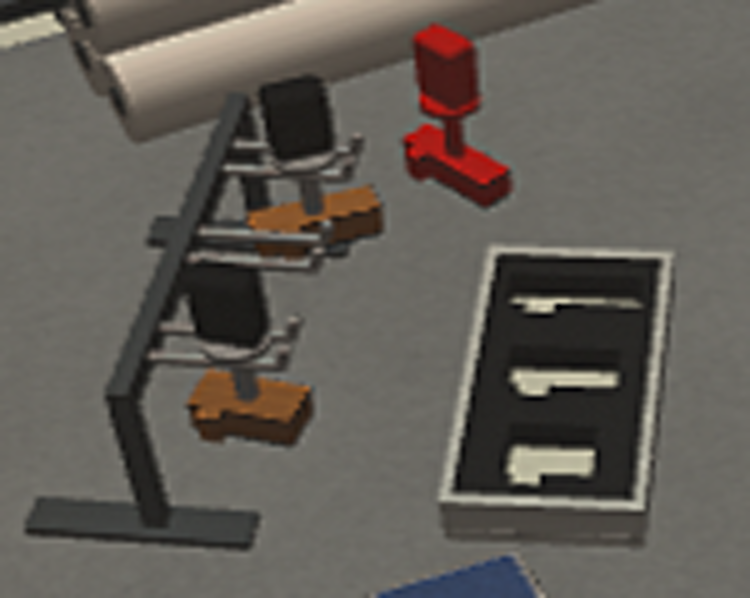

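View pics/c.png

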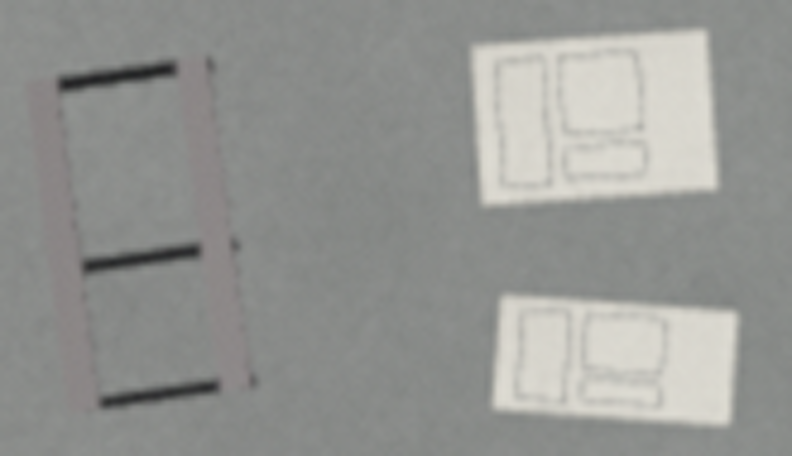

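Reading the crops: the left fork (crop 1 about (225,165)) holds a short-looking stamp and the right fork (about (395,285)) a long-looking one, each with its lug on the upper-left. In the tray the pockets run short, mid, long from upper-left to lower-right. The dock's mouth faces the cards, and its wide bay is the upper one.

```bash
python3 - <<'E'
from h import *
t=cv2.imread("pics/top0.png").astype(int); s=cv2.imread("pics/scene0.png").astype(int)
b,g,r=t[:,:,0],t[:,:,1],t[:,:,2]
m=np.zeros((480,640),bool); roi=np.s_[200:285,185:240]
m[roi]=((r-g)[roi]>3)|(t.max(2)[roi]<70)
m=cv2.morphologyEx(m.astype(np.uint8),cv2.MORPH_OPEN,np.ones((2,2)))
m=cv2.morphologyEx(m,cv2.MORPH_CLOSE,np.ones((7,7)))
print("dock z17",rect("top",m,17))
# tray pockets (z=14) in top & scene, orange feet
for n,im,roi in (("top",t,np.s_[240:315,385:470]),("scene",s,np.s_[152:208,273:312])):
    m=np.zeros((480,640),np.uint8); m[roi]=im.min(2)[roi]>110
    num,lab,st,ce=cv2.connectedComponentsWithStats(m)
    for i in range(1,num):
        if 5<st[i,4]<2000: print(n,"pocket",st[i],ray(n,ce[i],14)[0,:2].round(1))
def hsv(im): return cv2.cvtColor(im.astype(np.uint8),cv2.COLOR_BGR2HSV)
for n,im in(("top",t),("scene",s)):
    h=hsv(im); m=((h[:,:,0]>5)&(h[:,:,0]<20)&(h[:,:,1]>110)).astype(np.uint8)
    m[:, :(400 if n=="top" else 205)]=0; 
    if n=="top": m[:170]=0
    else: m[:,262:]=0; m[:125]=0
    for c in cv2.findContours(m,cv2.RETR_EXTERNAL,cv2.CHAIN_APPROX_NONE)[0]:
        if cv2.contourArea(c)<20: continue
        w=ray(n,c[:,0],76)[:,:2].astype(np.float32); print(n,"foot",cv2.contourArea(c),c.mean(0).round(),cv2.minAreaRect(w))
    k=im.max(2)<40 
    m=np.zeros((480,640),np.uint8); roi=np.s_[195:265,430:530] if n=="top" else np.s_[105:185,205:255]
    m[roi]=k[roi]
    for c in cv2.findContours(m,cv2.RETR_EXTERNAL,cv2.CHAIN_APPROX_NONE)[0]:
        if cv2.contourArea(c)<20: continue
        w=ray(n,c[:,0],176)[:,:2].astype(np.float32); print(n,"grip",cv2.contourArea(c),c.mean(0).round(),cv2.minAreaRect(w))
print("bar ends",ray("top",[[370+228/3.2,160+68/3.2],[370+510/3.2,160+268/3.2]],127))
print("prong tips",ray("top",[[370+x/3.2,160+y/3.2] for x,y in((296,240),(322,257))],130))
print("tray corners",ray("top",[[370+x/3.2,160+y/3.2] for x,y in((101,243),(333,397),(264,504),(31,351))],37))
E
```

```text
dock z17 [(525.3, 392.6, 205.8, 112.1, 7.95)]
top pocket [385 240  18  27 243] [ 509.2 -151.1]
top pocket [394 251  22  23 312] [ 469.4 -190.4]
top pocket [416 265  22  26 324] [ 424.2 -257.5]
top pocket [438 278  23  29 310] [ 379.5 -324.9]
scene pocket [273 152   6  32  63] [ 441.7 -339.3]
scene pocket [283 160  18   3  29] [ 386.7 -337.1]
scene pocket [273 162  39  44 136] [ 431.  -184.8]
scene pocket [282 176  21   5  70] [ 420.8 -263.7]
scene pocket [282 192  17   8  99] [ 465.7 -196.5]
top foot 49.0 [[492. 258.]] ((478.140380859375, -434.8185729980469), (26.092453002929688, 28.33173370361328), 78.90193939208984)
top foot 71.0 [[491. 241.]] ((526.794677734375, -432.0242614746094), (24.701969146728516, 48.73474884033203), 55.032798767089844)
top foot 46.0 [[435. 215.]] ((604.7631225585938, -275.5005187988281), (30.699743270874023, 31.127504348754883), 44.153324127197266)
top foot 128.0 [[633. 177.]] ((708.5999145507812, -853.6251831054688), (38.234619140625, 48.52414321899414), 87.45454406738281)
top grip 37.0 [[516. 244.]] ((513.3128662109375, -467.5145568847656), (14.1570091247
[... 657 characters left out ...]
5, 83.85942077636719), 79.72518157958984)
scene grip 236.5 [[222. 160.]] ((628.6776123046875, -260.9259948730469), (73.0740737915039, 59.183128356933594), 55.09505844116211)
scene grip 175.0 [[239. 120.]] ((515.3239135742188, -406.9539794921875), (83.38050079345703, 37.46276092529297), 71.8875503540039)
bar ends [[ 693.06825241 -279.9964651   127.        ]
 [ 515.46308358 -522.98445187  127.        ]]
prong tips [[ 540.98461222 -335.31333416  130.        ]
 [ 525.99585199 -357.65511892  130.        ]]
tray corners [[ 545.63876139 -181.10844645   37.        ]
 [ 401.71615632 -393.23861572   37.        ]
 [ 304.16352073 -327.08374781   37.        ]
 [ 446.08998132 -114.64945731   37.        ]]
```

Heading above the rear of the wide card now.

Request:
{"method": "servo_tool", "body": {"plan": [[[-0.36,0.48,-0.657,-0.15,0,0,-0.655],[-0.36,0.48,-0.657,-0.15,0,0,-0.655],[-0.36,0.48,-0.657,-0.15,0,0,-0.655],[-0.36,0.48,-0.657,-0.15,0,0,-0.655],[-0.36,0.48,-0.657,-0.15,0,0,-0.655]]]}}

```text
t: 0.52
ee_pos: [317.6, 451.7, 272.1]
orientation: [-1.003, -2.977, 0.001]
ft_force: [0.1, 0.8, -0.6]
width: 60.5
grasp_force: 0.0
```

Request:
{"method": "servo_tool", "body": {"plan": [[[-0.36,0.48,-0.657,-0.15,0,0,-0.655],[-0.36,0.48,-0.657,-0.15,0,0,-0.655],[-0.36,0.48,-0.657,-0.15,0,0,-0.655],[-0.36,0.48,-0.657,-0.15,0,0,-0.655],[-0.36,0.48,-0.657,-0.15,0,0,-0.655]]]}}

```text
t: 0.93
ee_pos: [413.7, 320.3, 242.2]
orientation: [-1.417, -2.804, 0.001]
ft_force: [-0.1, 0.9, 1.5]
width: 59.8
grasp_force: 0.0
```

Request:
{"method": "servo_tool", "body": {"plan": [[[-0.36,0.48,-0.657,-0.15,0,0,-0.655],[-0.36,0.48,-0.657,-0.15,0,0,-0.655],[-0.36,0.48,-0.657,-0.15,0,0,-0.655],[-0.36,0.48,-0.657,-0.15,0,0,-0.655],[-0.36,0.48,-0.657,-0.15,0,0,-0.655]]]}}

```text
t: 1.35
ee_pos: [509.7, 188.8, 212.2]
orientation: [-1.802, -2.573, 0.001]
ft_force: [0.5, 0.6, -0.0]
width: 59.6
grasp_force: 0.0
```

Request:
{"method": "servo_tool", "body": {"plan": [[[-0.36,0.48,-0.657,-0.15,0,0,-0.655],[-0.36,0.48,-0.657,-0.15,0,0,-0.655],[-0.36,0.48,-0.657,-0.15,0,0,-0.655],[-0.36,0.48,-0.657,-0.15,0,0,-0.655],[-0.36,0.48,-0.657,-0.15,0,0,-0.655]]]}}

```text
t: 1.77
ee_pos: [605.7, 57.4, 182.0]
orientation: [-2.15, -2.29, 0.001]
ft_force: [0.8, 0.1, 0.0]
width: 59.9
grasp_force: 0.0
```

```bash
cat >> h.py <<'E'
from scipy.spatial.transform import Rotation as Rot
def st():
    o=readout.get_obs();R=Rot.from_rotvec(o["orientation"]).as_matrix()
    yaw=np.degrees(np.arctan2(R[1,1],R[0,1]))
    print("t",round(o["t"],2),"pos",o["ee_pos"].round(1),"tooly deg",round(yaw,2),"zax",R[:,2].round(3),"F",o["ft_force"].round(1),"w",round(o["width"],1),"gf",round(o["grasp_force"],1),"q6",round(o["qpos"][5],2))
    return o["ee_pos"],yaw
E
python3 - <<'E'
from h import *
st(); 
c=np.array([[208,58],[255,388],[64,408],[28,80]])/4.8+[180,195]
w=ray("top",c,17)[:,:2]; print(w.round(1),w.mean(0)); print(P["top"]["tvec"], cards())
# dock from scene
print("scene dock",ray("scene",[[408,325],[434,353],[370,406],[336,373]],17)[:,:2].round(1))
E
```

```text
t 1.77 pos [605.7  57.4 182. ] tooly deg 3.6 zax [-0.001  0.    -1.   ] F [0.8 0.1 0. ] w 59.9 gf 0.0 q6 0.01
[[637.5 351.1]
 [430.9 321. ]
 [419.3 439.4]
 [624.3 463.6]] [527.9945885  393.78966344]
[  68.46101443  539.44759644 1514.8070105 ] [(576.3, 144.1, 147.8, 79.5, 4.61), (671.3, 47.8, 110.4, 52.6, -84.93)]
scene dock [[426.6 349.8]
 [419.2 440.1]
 [620.2 467.7]
 [644.5 365.8]]
```

Request:
{"method": "servo_tool", "body": {"plan": [[[-0.36,0,0,-0.85,0,0,0],[-0.36,0,0,-0.85,0,0,0],[-0.36,0,0,-0.6,0,0,0],[-0.36,0,0,-0.1,0,0,0],[-0.36,0,0,0,0,0,0]]]}}

```text
t: 2.23
ee_pos: [604.2, 58.9, 85.1]
orientation: [-2.145, -2.292, 0.004]
ft_force: [-0.3, -0.7, -1.2]
width: 60.0
grasp_force: 0.0
```

Request:
{"method": "servo_tool", "body": {"plan": [[[-0.36,0,0,-0.025,0,0,0],[-0.36,0,0,0,0,0,0]]]}}

```text
t: 2.4
ee_pos: [605.3, 59.1, 86.0]
orientation: [2.147, 2.293, 0.0]
ft_force: [-1.1, -0.0, -0.3]
width: 59.7
grasp_force: 0.0
```

Request:
{"method": "servo_tool", "body": {"plan": [[[-0.36,0,0,-0.025,0,0,0],[-0.36,0,0,0,0,0,0]]]}}

```text
t: 2.57
ee_pos: [605.4, 59.1, 85.2]
orientation: [2.147, 2.293, 0.001]
ft_force: [-0.5, -0.1, -0.3]
width: 59.6
grasp_force: 0.0
```

Request:
{"method": "servo_tool", "body": {"plan": [[[-0.36,0,0,-0.05,0,0,0],[-0.36,0,0,0,0,0,0]]]}}

```text
t: 2.73
ee_pos: [605.6, 59.0, 83.4]
orientation: [2.147, 2.293, 0.001]
ft_force: [-0.2, 1.0, 4.3]
width: 59.5
grasp_force: 1.9
```

Request:
{"method": "servo_tool", "body": {"plan": [[[-0.36,0,0,-0.025,0,0,0],[-0.36,0,0,0,0,0,0]]]}}

```text
t: 2.9
ee_pos: [605.6, 59.0, 83.3]
orientation: [2.147, 2.293, 0.001]
ft_force: [-3.9, -0.4, 13.5]
width: 60.0
grasp_force: 6.9
```

Request:
{"method": "servo_tool", "body": {"plan": [[[-0.36,-0.027,0.378,0,0,0,0.084],[-0.36,-0.027,0.378,0,0,0,0.084],[-0.36,-0.027,0.378,0,0,0,0.084],[-0.36,-0.027,0.378,0,0,0,0.084],[-0.36,-0.027,0.378,0,0,0,0.084]]]}}

```text
t: 3.32
ee_pos: [600.9, 135.0, 83.4]
orientation: [2.103, 2.331, 0.003]
ft_force: [-0.2, -2.6, 10.5]
width: 59.7
grasp_force: 5.2
```

Request:
{"method": "servo_tool", "body": {"plan": [[[-0.36,-0.027,0.378,0,0,0,0.084],[-0.36,-0.027,0.378,0,0,0,0.084],[-0.36,-0.027,0.378,0,0,0,0.084],[-0.36,-0.027,0.378,0,0,0,0.084],[-0.36,-0.027,0.378,0,0,0,0.084]]]}}

```text
t: 3.73
ee_pos: [595.4, 210.8, 83.3]
orientation: [2.06, 2.37, 0.003]
ft_force: [1.0, -3.5, 10.5]
width: 59.7
grasp_force: 5.1
```

```bash
python3 - <<'E'
from h import *
st(); t=get("top"); s=get("scene")
A=cv2.resize(t[180:300,160:320],None,fx=5,fy=5,interpolation=cv2.INTER_CUBIC); cv2.imwrite("pics/d.png",A)
cv2.imwrite("pics/top1.png",t);cv2.imwrite("pics/scene1.png",s)
E
```

```text
t 3.73 pos [595.4 210.8  83.3] tooly deg 8.0 zax [ 0.002  0.    -1.   ] F [ 1.  -3.5 10.5] w 59.7 gf 5.1 q6 0.18
```

View pics/scene1.png

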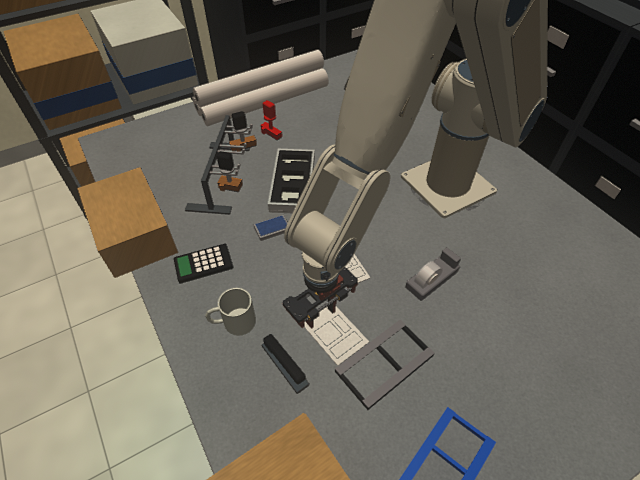

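The card moved with the fingers. Its front edge runs from about (335,362) to (367,343), right at the dock mouth. I'll check it numerically.

```bash
python3 - <<'E'
from h import *
s=cv2.imread("pics/scene1.png")
c=np.array([526.5,393]);x=np.array([-.1357,.9907]);y=np.array([-.9907,-.1357])
m=(s.min(2)>150).astype(np.uint8); m[:305]=0; m[370:]=0; m[:,:295]=0;m[:,380:]=0
w=ray("scene",np.argwhere(m)[:,::-1],3)[:,:2]-c
d=np.c_[w@x,w@y]; print(len(d))
for lo in range(-130,-50,10):
    k=d[(d[:,0]>lo)&(d[:,0]<lo+10)]
    if len(k)>5: print(lo,k[:,1].min().round(1),k[:,1].max().round(1))
print("max x",np.percentile(d[:,0],[98,100]))
cv2.imwrite("pics/e.png",cv2.resize(s[290:420,300:460],None,fx=5,fy=4.6,interpolation=cv2.INTER_CUBIC))
E
```

```text
1645
-130 -92.6 4.2
-120 -93.2 4.6
-110 -92.9 4.8
-100 -92.2 5.2
-90 -93.3 5.4
-80 -92.5 3.9
-70 -93.4 4.3
max x [-63.24292831 -61.23452336]
```

View pics/e.png

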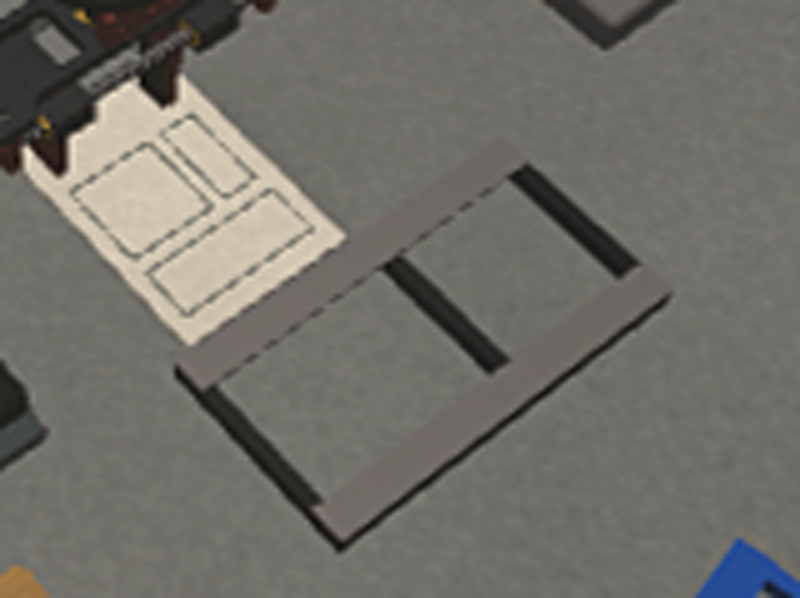

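Request:
{"method": "servo_tool", "body": {"plan": [[[-0.36,-0.042,0.3,0,0,0,0],[-0.36,-0.042,0.3,0,0,0,0],[-0.36,-0.042,0.3,0,0,0,0],[-0.36,-0.042,0.3,0,0,0,0]]]}}

```text
t: 4.17
ee_pos: [588.7, 258.6, 83.4]
orientation: [2.061, 2.369, 0.003]
ft_force: [1.1, -3.5, 10.6]
width: 59.9
grasp_force: 5.0
```

Request:
{"method": "servo_tool", "body": {"plan": [[[-0.36,-0.042,0.3,0,0,0,0],[-0.36,-0.042,0.3,0,0,0,0],[-0.36,-0.042,0.3,0,0,0,0],[-0.36,-0.042,0.3,0,0,0,0]]]}}

```text
t: 4.5
ee_pos: [581.9, 306.7, 83.4]
orientation: [2.061, 2.37, 0.003]
ft_force: [0.3, -2.9, 9.4]
width: 59.6
grasp_force: 4.9
```

Request:
{"method": "servo_tool", "body": {"plan": [[[-0.36,-0.014,0.1,0,0,0,0],[-0.36,-0.014,0.1,0,0,0,0],[-0.36,0,0,0,0,0,0]]]}}

```text
t: 4.75
ee_pos: [580.6, 315.4, 83.4]
orientation: [2.06, 2.37, 0.004]
ft_force: [-1.0, 2.2, 9.4]
width: 59.7
grasp_force: 4.7
```

Request:
{"method": "servo_tool", "body": {"plan": [[[-0.36,-0.007,0.05,0,0,0,0],[-0.36,-0.007,0.05,0,0,0,0],[-0.36,0,0,0,0,0,0]]]}}

```text
t: 5.0
ee_pos: [580.2, 318.7, 83.4]
orientation: [2.06, 2.37, 0.003]
ft_force: [-0.0, -1.5, 9.0]
width: 59.7
grasp_force: 4.9
```

Request:
{"method": "servo_tool", "body": {"plan": [[[-0.36,-0.007,0.05,0,0,0,0],[-0.36,-0.007,0.05,0,0,0,0],[-0.36,0,0,0,0,0,0]]]}}

```text
t: 5.25
ee_pos: [579.7, 322.1, 83.4]
orientation: [2.059, 2.37, 0.002]
ft_force: [0.8, -4.3, 10.0]
width: 59.7
grasp_force: 5.2
```

Request:
{"method": "servo_tool", "body": {"plan": [[[-0.36,-0.007,0.05,-0.01,0,0,0],[-0.36,-0.007,0.05,0,0,0,0],[-0.36,0,0,0,0,0,0]]]}}

```text
t: 5.5
ee_pos: [579.6, 324.0, 83.3]
orientation: [2.058, 2.369, -0.002]
ft_force: [2.8, -15.3, 16.0]
width: 60.0
grasp_force: 7.9
```

Request:
{"method": "servo_tool", "body": {"plan": [[[-0.36,-0.007,0.05,0,0,0,0],[-0.36,0,0,0,0,0,0]]]}}

```text
t: 5.67
ee_pos: [579.4, 325.7, 83.3]
orientation: [2.058, 2.369, -0.002]
ft_force: [2.1, -16.4, 16.3]
width: 59.8
grasp_force: 8.0
```

```bash
python3 - <<'E'
from h import *
st(); s=get("scene"); t=get("top"); cv2.imwrite("pics/scene2.png",s); cv2.imwrite("pics/top2.png",t)
c=np.array([526.5,393]);x=np.array([-.1357,.9907]);y=np.array([-.9907,-.1357])
for y0 in (-80,-60,-30,-10):
    px=proj("scene",[np.r_[c+x*a+y*y0,3] for a in range(10,60,2)]).round().astype(int)
    print(y0,[(a,int(s[q[1],q[0]].min())) for a,q in zip(range(10,60,2),px)][::2])
    px=proj("top",[np.r_[c+x*a+y*y0,3] for a in range(10,60,2)]).round().astype(int)
    print('  top',[(a,int(t[q[1],q[0]].min())) for a,q in zip(range(10,60,2),px)][::2])
E
```

```text
t 5.67 pos [579.4 325.7  83.3] tooly deg 8.04 zax [ 0.002 -0.003 -1.   ] F [  2.1 -16.4  16.3] w 59.8 gf 8.0 q6 0.36
-80 [(10, 172), (14, 172), (18, 173), (22, 173), (26, 169), (30, 175), (34, 158), (38, 124), (42, 100), (46, 101), (50, 101), (54, 104), (58, 49)]
  top [(10, 186), (14, 187), (18, 186), (22, 184), (26, 184), (30, 184), (34, 183), (38, 181), (42, 171), (46, 139), (50, 99), (54, 137), (58, 146)]
-60 [(10, 173), (14, 166), (18, 171), (22, 169), (26, 168), (30, 173), (34, 156), (38, 125), (42, 100), (46, 101), (50, 101), (54, 101), (58, 55)]
  top [(10, 175), (14, 176), (18, 175), (22, 177), (26, 179), (30, 181), (34, 165), (38, 137), (42, 91), (46, 103), (50, 126), (54, 146), (58, 145)]
-30 [(10, 174), (14, 171), (18, 169), (22, 166), (26, 175), (30, 175), (34, 156), (38, 125), (42, 99), (46, 99), (50, 101), (54, 102), (58, 92)]
  top [(10, 134), (14, 143), (18, 142), (22, 134), (26, 92), (30, 92), (34, 92), (38, 92), (42, 92), (46, 120), (50, 146), (54, 130), (58, 106)]
-10 [(10, 177), (14, 175), (18, 174), (22, 173), (26, 173), (30, 172), (34, 161), (38, 127), (42, 98), (46, 100), (50, 101), (54, 101), (58, 48)]
  top [(10, 134), (14, 136), (18, 141), (22, 149), (26, 151), (30, 155), (34, 157), (38, 137), (42, 125), (46, 142), (50, 135), (54, 106), (58, 129)]
```

The wide card is seated: the force rose to 16 N at the stop. Lifting off and going to the narrow card.

Request:
{"method": "servo_tool", "body": {"plan": [[[-0.36,0,0,0.4,0,0,0],[0.43,0,0,1,0,0,0],[0.43,-0.34,-0.7,0.2,0,0,-0.25],[0.43,-0.34,-0.7,0,0,0,-0.25],[0.43,-0.34,-0.7,0,0,0,-0.25]]]}}

```text
t: 6.18
ee_pos: [537.1, 244.0, 146.9]
orientation: [2.137, 2.301, 0.005]
ft_force: [-0.8, -0.3, -0.5]
width: 36.7
grasp_force: 0.0
```

Request:
{"method": "servo_tool", "body": {"plan": [[[0.43,-0.34,-0.7,0,0,0,-0.25],[0.43,-0.34,-0.7,0,0,0,-0.25],[0.43,-0.34,-0.7,0,0,0,-0.25]]]}}

```text
t: 6.43
ee_pos: [495.6, 159.2, 145.8]
orientation: [2.213, 2.23, 0.001]
ft_force: [0.6, -0.3, 0.0]
width: 25.2
grasp_force: 0.0
```

```bash
python3 - <<'E'
from h import *
st(); s=get("scene"); t=get("top"); cv2.imwrite("pics/scene3.png",s); cv2.imwrite("pics/top3.png",t)
cv2.imwrite("pics/f.png",cv2.resize(s[210:420,230:470],None,fx=3.3,fy=2.8,interpolation=cv2.INTER_CUBIC))
m=(t.min(2)>165).astype(np.uint8); m[:190]=0;m[320:]=0;m[:,:190]=0;m[:,350:]=0
for c in cv2.findContours(m,0,1)[0]:
    if cv2.contourArea(c)>40: print("top",cv2.boundingRect(c),rect("top",cv2.drawContours(np.zeros_like(m),[c],-1,1,-1),3))
E
```

```text
t 6.43 pos [495.6 159.2 145.8] tooly deg 0.43 zax [ 0.001  0.    -1.   ] F [ 0.6 -0.3  0. ] w 25.2 gf 0.0 q6 0.28
top (243, 312, 13, 8) [(311.7, 275.3, 36.0, 20.8, 89.55)]
top (311, 258, 23, 33) [(434.4, 55.5, 96.3, 66.5, -0.5)]
top (261, 235, 38, 31) [(508.2, 182.5, 107.9, 66.5, -73.14)]
top (193, 213, 29, 36) [(569.5, 403.6, 101.1, 76.9, 7.79)]
top (224, 210, 20, 35) [(579.4, 322.0, 102.1, 47.8, 7.52)]
```

View pics/f.png

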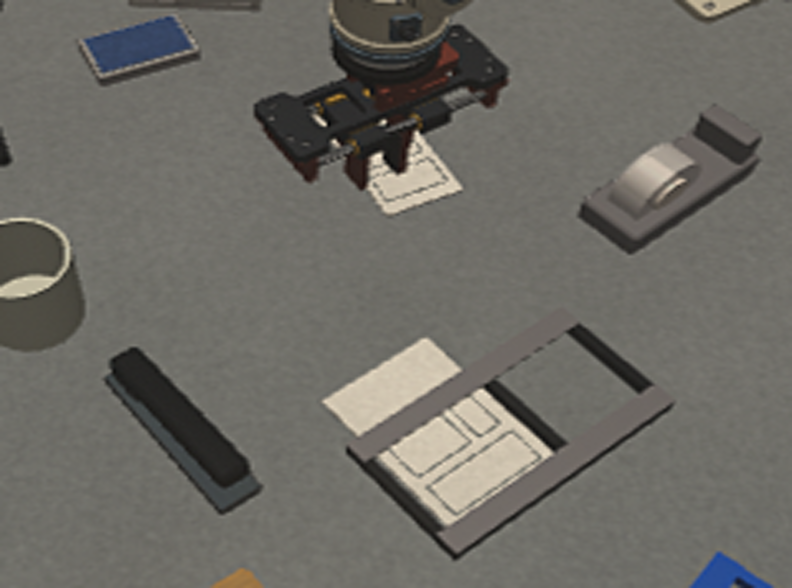

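The wide card is home in its bay and the narrow card hasn't moved (front corners about (370,276) and (348,286)). Moving to its rear end.

Request:
{"method": "servo_tool", "body": {"plan": [[[0.43,-0.325,-0.7,0,0,0,-0.245],[0.43,-0.325,-0.7,0,0,0,-0.245],[0.43,-0.325,-0.7,0,0,0,-0.245],[0.43,-0.325,-0.7,0,0,0,-0.245],[0.43,0,0,0,0,0,0]]]}}

```text
t: 6.95
ee_pos: [442.0, 45.7, 145.3]
orientation: [-2.308, -2.13, 0.003]
ft_force: [-0.4, 0.1, -0.1]
width: 25.2
grasp_force: 0.0
```

Request:
{"method": "servo_tool", "body": {"plan": [[[0.43,0,0,-0.7,0,0,0],[0.43,0,0,-0.7,0,0,0],[0.43,0,0,-0.13,0,0,0],[0.43,0,0,0,0,0,0]]]}}

```text
t: 7.28
ee_pos: [444.9, 48.7, 83.8]
orientation: [-2.305, -2.134, 0.001]
ft_force: [-0.1, 0.1, 0.2]
width: 24.7
grasp_force: 0.0
```

Request:
{"method": "servo_tool", "body": {"plan": [[[0.43,0,0,-0.025,0,0,0],[0.43,0,0,0,0,0,0]]]}}

```text
t: 7.45
ee_pos: [445.1, 48.8, 83.5]
orientation: [2.304, 2.134, 0.001]
ft_force: [-0.0, -0.2, 0.3]
width: 25.2
grasp_force: 0.0
```

Request:
{"method": "servo_tool", "body": {"plan": [[[0.43,0,0,-0.025,0,0,0],[0.43,0,0,0,0,0,0]]]}}

```text
t: 7.62
ee_pos: [445.0, 48.7, 83.3]
orientation: [2.305, 2.134, 0.002]
ft_force: [-2.5, 1.7, 14.2]
width: 24.9
grasp_force: 6.9
```

Request:
{"method": "servo_tool", "body": {"plan": [[[0.43,0,0,-0.015,0,0,0],[0.43,0,0,0,0,0,0]]]}}

```text
t: 7.78
ee_pos: [445.1, 48.7, 83.2]
orientation: [2.305, 2.134, 0.002]
ft_force: [-4.0, 1.9, 23.6]
width: 25.0
grasp_force: 11.7
```

Request:
{"method": "servo_tool", "body": {"plan": [[[0.43,0.126,0.374,0.01,0,0,0.244],[0.43,0.126,0.374,0,0,0,0.244],[0.43,0.126,0.374,0,0,0,0.244],[0.43,0.126,0.374,0,0,0,0.244],[0.43,0.126,0.374,0,0,0,0.244]]]}}

```text
t: 8.2
ee_pos: [470.6, 123.9, 83.3]
orientation: [2.186, 2.254, 0.002]
ft_force: [-0.7, -3.7, 11.8]
width: 24.9
grasp_force: 6.3
```

Request:
{"method": "servo_tool", "body": {"plan": [[[0.43,0.126,0.374,0,0,0,0.244],[0.43,0.126,0.374,0,0,0,0.244],[0.43,0.126,0.374,0,0,0,0.244],[0.43,0.126,0.374,0,0,0,0.244],[0.43,0.126,0.374,0,0,0,0.244]]]}}

```text
t: 8.62
ee_pos: [495.7, 198.9, 83.4]
orientation: [2.063, 2.368, 0.002]
ft_force: [-0.9, -3.1, 10.6]
width: 25.2
grasp_force: 5.3
```

```bash
python3 - <<'E'
from h import *
st(); s=get("scene"); cv2.imwrite("pics/scene4.png",s)
c=np.array([526.5,393]);x=np.array([-.1357,.9907]);y=np.array([-.9907,-.1357])
m=(s.min(2)>150).astype(np.uint8)
w=ray("scene",np.argwhere(m)[:,::-1],3)[:,:2]-c
d=np.c_[w@x,w@y]; d=d[(d[:,1]>-100)&(d[:,1]<115)]
for lo in range(-130,40,10):
    k=d[(d[:,0]>lo)&(d[:,0]<lo+10)]
    for a,b in((-100,15),(15,115)):
        kk=k[(k[:,1]>a)&(k[:,1]<b)]
        if len(kk)>5: print(lo,kk[:,1].min().round(1),kk[:,1].max().round(1),end=" | ")
    print()
d=d[(d[:,0]>-140)&(d[:,0]<60)]
print("wide front",d[d[:,1]<0][:,0].max(),"narrow front",d[d[:,1]>25][:,0].max())
E
```

```text
t 8.62 pos [495.7 198.9  83.4] tooly deg 7.88 zax [ 0.002  0.    -1.   ] F [-0.9 -3.1 10.6] w 25.2 gf 5.3 q6 0.22
-130 23.3 90.9 | 
-120 23.6 90.9 | 
-110 23.8 90.8 | 
-100 -92.2 5.2 | -100 24.1 90.8 | 
-90 -91.4 5.5 | -90 24.3 90.7 | 
-80 -92.5 5.9 | -80 24.6 90.7 | 
-70 -91.7 6.0 | -70 24.8 90.6 | 
-60 -84.1 -1.2 | 

-40 -92.7 5.3 | 
-30 -92.2 5.4 | 
-20 -93.0 4.1 | 
-10 -92.5 4.5 | 
0 -93.1 4.8 | 
10 -92.6 5.1 | 
20 -93.1 5.5 | 
30 -94.2 4.0 | 
wide front 37.400165139595444 narrow front -64.07458119706575
```

Aligned in the narrow bay. Sliding it home.

Request:
{"method": "servo_tool", "body": {"plan": [[[0.43,-0.042,0.3,0,0,0,0],[0.43,-0.042,0.3,0,0,0,0],[0.43,-0.042,0.3,0,0,0,0],[0.43,-0.042,0.3,0,0,0,0]]]}}

```text
t: 9.0
ee_pos: [488.8, 246.6, 83.3]
orientation: [2.065, 2.366, 0.003]
ft_force: [0.8, -3.1, 11.5]
width: 25.1
grasp_force: 5.5
```

Request:
{"method": "servo_tool", "body": {"plan": [[[0.43,-0.042,0.3,0,0,0,0],[0.43,-0.042,0.3,0,0,0,0],[0.43,-0.042,0.3,0,0,0,0],[0.43,-0.028,0.2,-0.01,0,0,0]]]}}

```text
t: 9.33
ee_pos: [482.7, 291.1, 83.3]
orientation: [2.064, 2.367, 0.004]
ft_force: [0.8, -5.6, 18.2]
width: 24.9
grasp_force: 9.5
```

Request:
{"method": "servo_tool", "body": {"plan": [[[0.43,-0.014,0.1,0,0,0,0],[0.43,-0.014,0.1,0,0,0,0],[0.43,-0.014,0.1,0,0,0,0],[0.43,0,0,0,0,0,0]]]}}

```text
t: 9.67
ee_pos: [481.1, 303.0, 83.3]
orientation: [2.064, 2.367, 0.004]
ft_force: [-1.3, 0.4, 13.4]
width: 25.0
grasp_force: 6.7
```

Request:
{"method": "servo_tool", "body": {"plan": [[[0.43,-0.007,0.05,0,0,0,0],[0.43,-0.007,0.05,0,0,0,0],[0.43,0,0,0,0,0,0]]]}}

```text
t: 9.92
ee_pos: [480.6, 306.5, 83.3]
orientation: [2.064, 2.366, 0.004]
ft_force: [-0.4, -1.7, 14.0]
width: 24.9
grasp_force: 6.9
```

Request:
{"method": "servo_tool", "body": {"plan": [[[0.43,-0.014,0.1,0,0,0,0],[0.43,0,0,0,0,0,0]]]}}

```text
t: 10.08
ee_pos: [480.0, 310.2, 83.3]
orientation: [2.064, 2.366, 0.003]
ft_force: [1.3, -4.3, 14.1]
width: 25.1
grasp_force: 7.2
```

Request:
{"method": "servo_tool", "body": {"plan": [[[0.43,-0.008,0.06,0,0,0,0],[0.43,0,0,0,0,0,0]]]}}

```text
t: 10.25
ee_pos: [479.8, 311.3, 83.3]
orientation: [2.063, 2.366, 0.0]
ft_force: [3.7, -13.1, 15.8]
width: 24.9
grasp_force: 8.3
```

Request:
{"method": "servo_tool", "body": {"plan": [[[0.43,-0.005,0.04,0,0,0,0],[0.43,0,0,0,0,0,0]]]}}

```text
t: 10.42
ee_pos: [479.6, 312.2, 83.3]
orientation: [2.062, 2.366, -0.001]
ft_force: [4.7, -16.5, 17.4]
width: 24.7
grasp_force: 8.8
```

Both cards are home. Lifting off and measuring the stamps closely.

Request:
{"method": "servo_tool", "body": {"plan": [[[0.43,0,0,0.4,0,0,0],[0.43,0,0,1,0,0,0],[-1,0,0,1,0,0,0],[-1,0,0,1,0,0,0],[-1,0,0,1,0,0,0]]]}}

```text
t: 10.83
ee_pos: [477.9, 313.6, 259.4]
orientation: [-2.066, -2.367, 0.001]
ft_force: [1.1, 0.4, 0.1]
width: 41.7
grasp_force: 0.0
```

```bash
python3 - <<'E'
from h import *
st(); t=get("top"); s=get("scene"); cv2.imwrite("pics/top5.png",t); cv2.imwrite("pics/scene5.png",s)
print("vis",[ (r) for r in rect("top",((t.min(2)>165)&(np.arange(640)[None]<250)&(np.arange(640)[None]>185)&(np.arange(480)[:,None]>200)&(np.arange(480)[:,None]<300)),3)])
def up(im,x,y,w,h,W,H): return cv2.resize(im[y:y+h,x:x+w],(W,H),interpolation=cv2.INTER_CUBIC)
g=lambda im:np.clip(255*(im/255.)**0.6,0,255).astype(np.uint8)
T0=up(g(t),420,190,40,30,400,300);T1=up(g(t),478,226,40,30,400,300)
S0=up(g(s),202,145,50,37,400,300);S1=up(g(s),220,105,50,37,400,300)
cv2.imwrite("pics/g.png",np.vstack([np.hstack([T0,T1]),np.hstack([S0,S1])]))
E
```

```text
t 10.83 pos [477.9 313.6 259.4] tooly deg 7.77 zax [-0.001 -0.    -1.   ] F [1.1 0.4 0.1] w 41.7 gf 0.0 q6 0.42
vis [(395.0, 315.0, 71.0, 34.3, 70.26), (481.1, 299.5, 70.5, 29.9, 7.68), (490.3, 430.0, 116.9, 73.3, -56.45), (592.5, 406.8, 76.6, 54.7, -82.15), (580.5, 319.7, 102.9, 46.3, 11.36)]
```

View pics/g.png

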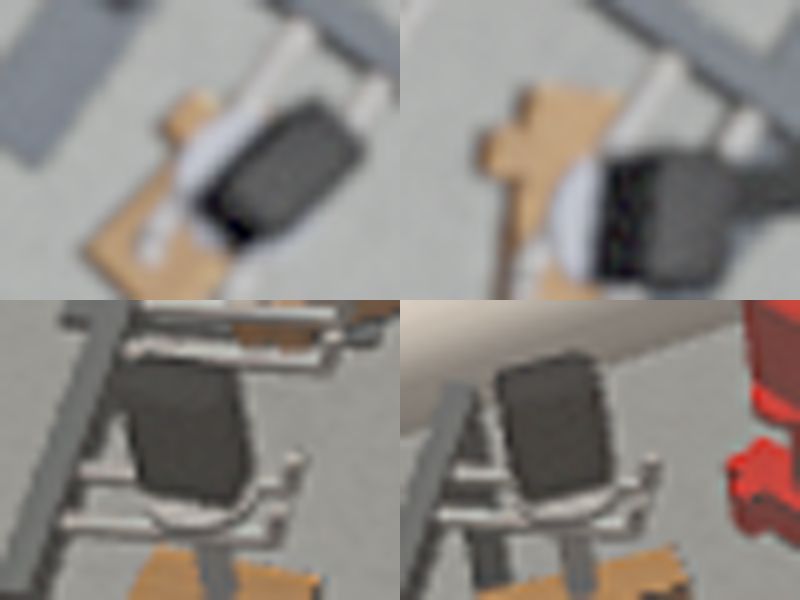

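The grips are visible: left stamp top face about (448.5,206.4), right about (506.5,247.2). I need one closer look at the feet to identify them and get the yaw.

```bash
python3 - <<'E'
from h import *
t=cv2.imread("pics/top5.png"); s=cv2.imread("pics/scene5.png")
def up(im,x,y,w,h,W,H): return cv2.resize(im[y:y+h,x:x+w],(W,H),interpolation=cv2.INTER_CUBIC)
g=lambda im:np.clip(255*(im/255.)**0.6,0,255).astype(np.uint8)
T0=up(g(t),424,195,32,30,320,300);T1=up(g(t),480,230,32,36,320,300)
S0=up(g(s),208,165,40,30,400,300);S1=up(g(s),225,125,40,30,400,300)
T1=up(g(t),480,232,40,36,400,300)
T0=up(g(t),420,195,40,30,400,300)
cv2.imwrite("pics/i.png",np.vstack([np.hstack([T0,T1]),np.hstack([S0,S1])]))
E
```

```text
(no output)
```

View pics/i.png

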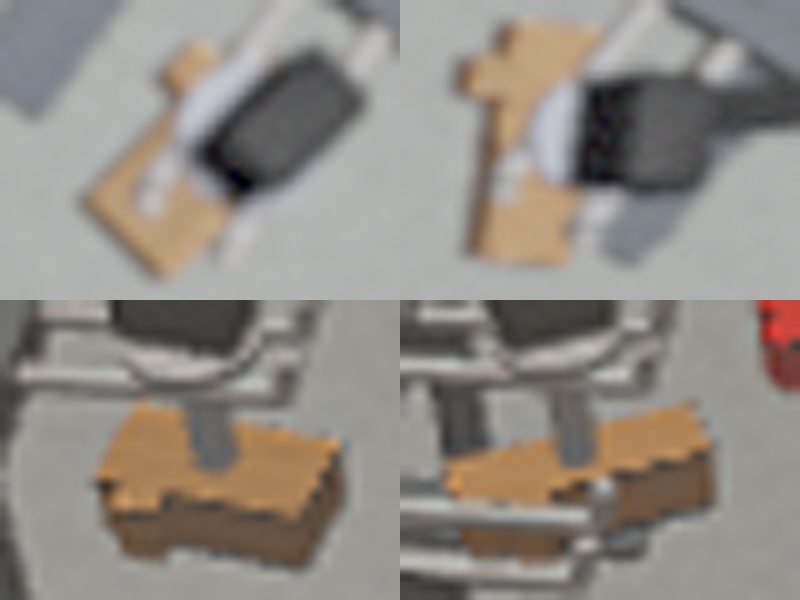

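```bash
python3 - <<'E'
from h import *
def pr(name,n,pts,o,sc,z=76):
    px=[((u+.5)/sc[0]-.5+o[0],(v+.5)/sc[1]-.5+o[1]) for u,v in pts]
    w=ray(n,px,z)[:,:2]; print(name,n,w.round(0).tolist())
    for i in range(len(w)):
        d=w[(i+1)%len(w)]-w[i]; print("   edge",i,round(np.hypot(*d),1),"ang",round(np.degrees(np.arctan2(d[1],d[0])),1))
    print("   mean",w.mean(0).round(1))
# order: rear+y, rear-y corner, then lug-start, lug end etc
pr("L","top",[(88,197),(163,272),(235,205)],(420,195),(10,10))
pr("L lug","top",[(88,197),(165,117),(168,75),(195,45)],(420,195),(10,10))
pr("L","scene",[(340,140),(298,218),(165,190),(140,100)],(208,165),(10,10))
pr("R","top",[(80,258),(172,262),(205,35),(110,22)],(480,232),(10,8.333))
pr("R","scene",[(290,102),(312,150),(70,190),(45,165)],(225,125),(10,10))
k=np.array
pr("Lgrip","top",[(320,98),(365,155),(255,235),(215,187)],(420,190),(10,10),176)
pr("Rgrip","top",[(250,150),(332,152),(322,285),(245,280)],(478,226),(10,10),176)
# grip in scene crop g: top face z=176 corners
E
```

```text
L top [[606.0, -253.0], [584.0, -275.0], [603.0, -296.0]]
   edge 0 30.6 ang -135.8
   edge 1 28.8 ang -47.8
   edge 2 42.8 ang 86.5
   mean [ 597.4 -274.6]
L lug top [[606.0, -253.0], [629.0, -276.0], [641.0, -277.0], [650.0, -285.0]]
   edge 0 32.6 ang -44.6
   edge 1 12.3 ang -5.3
   edge 2 11.9 ang -42.7
   edge 3 54.6 ang 144.0
   mean [ 631.3 -273. ]
L scene [[581.0, -274.0], [606.0, -250.0], [635.0, -281.0], [626.0, -321.0]]
   edge 0 34.5 ang 44.6
   edge 1 42.5 ang -46.8
   edge 2 41.0 ang -102.6
   edge 3 64.7 ang 133.7
   mean [ 612.2 -281.8]
R top [[465.0, -422.0], [463.0, -448.0], [542.0, -460.0], [546.0, -433.0]]
   edge 0 26.6 ang -93.4
   edge 1 79.6 ang -8.6
   edge 2 27.9 ang 80.3
   edge 3 82.6 ang 172.4
   mean [ 503.9 -440.7]
R scene [[461.0, -445.0], [466.0, -419.0], [541.0, -440.0], [543.0, -456.0]]
   edge 0 26.4 ang 80.2
   edge 1 78.7 ang -15.8
   edge 2 15.8 ang -83.2
   edge 3 82.8 ang 172.2
   mean [ 502.7 -439.9]
Lgrip top [[635.0, -294.0], [619.0, -306.0], [598.0, -276.0], [611.0, -265.0]]
   edge 0 19.6 ang -142.8
   edge 1 37.2 ang 125.4
   edge 2 16.8 ang 38.8
   edge 3 37.7 ang -50.3
   mean [ 615.7 -285.6]
Rgrip top [[522.0, -430.0], [521.0, -452.0], [486.0, -448.0], [487.0, -427.0]]
   edge 0 22.2 ang -91.8
   edge 1 36.1 ang 174.0
   edge 2 20.8 ang 85.9
   edge 3 35.1 ang -3.9
   mean [ 504.1 -439.4]
```

The left stamp is stamp_mid at about (616,-286.5), yaw -46.5°. The right one is stamp_long at about (504,-440), yaw -8°. stamp_short is absent. Going above stamp_mid.

Request:
{"method": "servo_tool", "body": {"plan": [[[-1,0.216,-0.94,0.2,0,0,0.446],[-1,0.216,-0.94,0.2,0,0,0.446],[-1,0.216,-0.94,0.2,0,0,0.446],[-1,0.216,-0.94,0.2,0,0,0.446],[-1,0.216,-0.94,0,0,0,0.446]]]}}

```text
t: 11.35
ee_pos: [521.9, 124.4, 290.3]
orientation: [1.822, 2.558, 0.002]
ft_force: [0.6, 0.8, -1.0]
width: 82.8
grasp_force: 0.0
```

Request:
{"method": "servo_tool", "body": {"plan": [[[-1,0.216,-0.94,0,0,0,0.446],[-1,0.216,-0.94,0,0,0,0.446],[-1,0.216,-0.94,0,0,0,0.446],[-1,0.216,-0.94,0,0,0,0.446],[-1,0.216,-0.94,0,0,0,0.446]]]}}

```text
t: 11.77
ee_pos: [564.5, -63.9, 288.7]
orientation: [-1.566, -2.722, 0.001]
ft_force: [1.1, 1.1, -0.6]
width: 88.0
grasp_force: 0.0
```

Request:
{"method": "servo_tool", "body": {"plan": [[[-1,0.216,-0.94,0,0,0,0.446],[-1,0.216,-0.94,0,0,0,0.446],[-1,0.216,-0.94,0,0,0,0.446],[-1,0.216,-0.94,0,0,0,0.446],[-1,0.216,-0.94,0,0,0,0.446]]]}}

```text
t: 12.18
ee_pos: [607.8, -251.8, 288.5]
orientation: [-1.294, -2.861, -0.0]
ft_force: [0.6, 1.0, -0.7]
width: 87.9
grasp_force: 0.0
```

Request:
{"method": "servo_tool", "body": {"plan": [[[-1,0.216,-0.94,0,0,0,0.446],[-1,0,0,0,0,0,0],[-1,0,0,0,0,0,0]]]}}

```text
t: 12.43
ee_pos: [616.3, -289.4, 288.0]
orientation: [-1.245, -2.882, -0.0]
ft_force: [0.4, 0.8, -0.5]
width: 88.2
grasp_force: 0.0
```

```bash
python3 - <<'E'
from h import *
st(); t=get("top"); s=get("scene"); cv2.imwrite("pics/scene6.png",s);cv2.imwrite("pics/top6.png",t)
print("vis",[ (r) for r in rect("top",((t.min(2)>160)&(np.arange(640)[None]<250)&(np.arange(640)[None]>185)&(np.arange(480)[:,None]>200)&(np.arange(480)[:,None]<300)),3)])
E
```

```text
t 12.43 pos [ 616.3 -289.4  288. ] tooly deg 43.27 zax [-0.001  0.001 -1.   ] F [ 0.4  0.8 -0.5] w 88.2 gf 0.0 q6 -1.21
vis [(468.6, 389.8, 76.8, 71.6, -82.64), (479.0, 308.1, 72.4, 48.2, 6.9), (569.3, 403.6, 101.5, 77.0, 7.85), (579.5, 322.5, 102.5, 48.7, 7.52)]
```

Both cards still look home. Going down to grasp.

Request:
{"method": "servo_tool", "body": {"plan": [[[-1,0,0.07,-0.6,0,0,0],[-1,0,0,-0.6,0,0,0],[-1,0,0,-0.6,0,0,0],[-1,0,0,-0.07,0,0,0],[-1,0,0,0,0,0,0]]]}}

```text
t: 12.95
ee_pos: [615.9, -283.1, 213.2]
orientation: [-1.238, -2.883, -0.0]
ft_force: [0.6, -0.8, -0.9]
width: 87.8
grasp_force: 0.0
```

Request:
{"method": "servo_tool", "body": {"plan": [[[0.2,0,0,0,0,0,0],[0.2,0,0,0,0,0,0],[0.6,0,0,0,0,0,0],[0.6,0,0,0,0,0,0],[0.6,0,0,0,0,0,0]]]}}

```text
t: 13.37
ee_pos: [617.0, -285.2, 215.7]
orientation: [1.241, 2.884, -0.0]
ft_force: [-0.4, -1.0, -0.4]
width: 58.1
grasp_force: 0.0
```

Request:
{"method": "servo_tool", "body": {"plan": [[[0.6,0,0,0,0,0,0],[0.6,0,0,0,0,0,0],[0.6,0,0,0,0,0,0]]]}}

```text
t: 13.62
ee_pos: [616.7, -285.1, 214.8]
orientation: [1.242, 2.886, -0.0]
ft_force: [-0.7, 0.1, -0.1]
width: 37.5
grasp_force: 0.0
```

Request:
{"method": "servo_tool", "body": {"plan": [[[1,0,0,0,0,0,0],[1,0,0,0,0,0,0],[1,0,0,0,0,0,0],[1,0,0,0,0,0,0]]]}}

```text
t: 13.95
ee_pos: [616.4, -285.3, 214.7]
orientation: [-1.241, -2.885, 0.001]
ft_force: [-3.4, -2.5, 1.4]
width: 25.6
grasp_force: 30.0
```

```bash
python3 -c "
from h import *
st()"
```

```text
t 13.95 pos [ 616.4 -285.3  214.7] tooly deg 43.45 zax [-0.001 -0.    -1.   ] F [-3.4 -2.5  1.4] w 25.6 gf 30.0 q6 -1.21
```

Request:
{"method": "servo_tool", "body": {"plan": [[[1,0,0,0.3,0,0,0],[1,0,0,0.3,0,0,0],[1,0,0,0,0,0,0],[1,-0.4,0.3,0,0,0,0],[1,-0.4,0.3,0,0,0,0]]]}}

```text
t: 14.37
ee_pos: [586.3, -263.0, 240.5]
orientation: [1.239, 2.879, -0.003]
ft_force: [-0.4, 1.0, -0.9]
width: 26.2
grasp_force: 30.0
```

Request:
{"method": "servo_tool", "body": {"plan": [[[1,-0.4,0.3,0,0,0,0],[1,-0.4,0.3,0,0,0,0],[1,0,0,0.3,0,0,0],[1,-0.4,0,0.3,0,0,0],[1,-0.4,0,0,0,0,0]]]}}

```text
t: 14.78
ee_pos: [522.9, -237.5, 266.2]
orientation: [1.238, 2.88, 0.001]
ft_force: [0.9, 0.1, -1.2]
width: 26.1
grasp_force: 30.0
```

```bash
python3 -c "
from h import *
st(); s=get('scene'); cv2.imwrite('pics/scene7.png',s); t=get('top'); cv2.imwrite('pics/top7.png',t)
cv2.imwrite('pics/j.png',cv2.resize(s[120:245,190:330],None,fx=5.6,fy=4.7,interpolation=cv2.INTER_CUBIC))
"
```

```text
t 14.78 pos [ 522.9 -237.5  266.2] tooly deg 43.5 zax [ 0.006 -0.002 -1.   ] F [ 0.9  0.1 -1.2] w 26.1 gf 30.0 q6 -1.21
```

View pics/j.png

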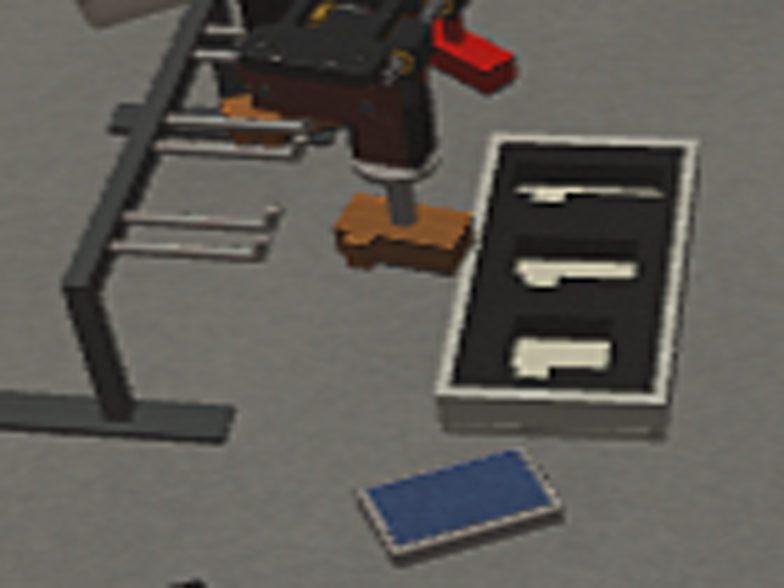

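The stamp hangs upright in the gripper clear of the rack, its foot at about (405,230) in the crop. The tray corners are visible at (493,135), (700,142), (668,402) and (437,393).

```bash
python3 - <<'E'
from h import *
o=(190,120);sc=(5.6,4.7)
f=lambda pts:[((u+.5)/sc[0]-.5+o[0],(v+.5)/sc[1]-.5+o[1]) for u,v in pts]
w=ray("scene",f([(474,212),(460,243),(382,233),(350,197)]),127.5)[:,:2]; print("foot",w.round(1))
ps,y=st(); a=np.radians(y-90); X=np.array([np.cos(a),np.sin(a)]);Y=np.array([-X[1],X[0]])
rel=w-ps[:2]; print("in stamp frame rel TCP (expect -33,-17 / -33,17 / 9.5,17 / 33,-17)",np.c_[rel@X,rel@Y].round(1))
tc=ray("scene",f([(493,135),(700,142),(668,402),(437,393)]),37)[:,:2]; print("tray scene",tc.round(1),tc.mean(0).round(1))
# tray via masks: white rim outer contour in top
t=cv2.imread("pics/top5.png").astype(int)
m=np.zeros((480,640),np.uint8); roi=np.s_[228:325,372:480]
m[roi]=((t.min(2)>165)|(t.max(2)<75))[roi]; m=cv2.morphologyEx(m,cv2.MORPH_CLOSE,np.ones((5,5)))
print("tray top",rect("top",m,37))
m2=np.zeros((480,640),np.uint8);m2[roi]=(t.max(2)<75)[roi];m2=cv2.morphologyEx(m2,cv2.MORPH_CLOSE,np.ones((15,15)))
print("foam top",rect("top",m2,37))
# pocket: floor-blob yaw + edges, z=14 (visible) 
T=np.radians(-33.9);tx=np.array([np.cos(T),np.sin(T)]);ty=np.array([-tx[1],tx[0]])
for n,im in (("top",t),("scene",cv2.imread("pics/scene7.png").astype(int))):
    q=ray(n,np.argwhere(np.ones((480,640)))[:,::-1],14)[:,:2]-[424.4,-254]; q=np.c_[q@tx,q@ty]
    v=im.min(2).ravel()
    for yc,h in((-80,(42,13)),(0,(33,17)),(80,(25,21))):
        k=(abs(q[:,1]-yc)<32)&(abs(q[:,0])<50)&(v>110)
        e=q[k]; print(n,yc,"x",np.percentile(e[:,0],[1,99]).round(1),"y",(np.percentile(e[:,1],[1,99])-yc).round(1),"expect +-",h[0]+2,-h[1]-2,h[1]+12)
E
```

```text
foot [[ 492.6 -225.1]
 [ 511.6 -203.6]
 [ 542.  -232.1]
 [ 542.  -270.5]]
t 14.88 pos [ 520.3 -237.1  264.3] tooly deg 43.42 zax [ 0.002 -0.    -1.   ] F [ 0.4  0.5 -1.5] w 26.0 gf 30.0 q6 -1.21
in stamp frame rel TCP (expect -33,-17 / -33,17 / 9.5,17 / 33,-17) [[-27.7 -11.8]
 [-30.3  16.7]
 [ 11.3  19.3]
 [ 39.2  -7.2]]
tray scene [[ 405.1 -387.5]
 [ 303.7 -318.6]
 [ 444.4 -109.9]
 [ 546.  -178.9]] [ 424.8 -248.7]
tray top [(426.0, -252.8, 256.0, 122.4, 56.23)]
foam top [(425.7, -252.2, 233.3, 103.2, 56.12)]
top -80 x [-42.6  45. ] y [-19.2  17.3] expect +- 44 -15 25
top 0 x [-34.   35.6] y [-22.9  22.6] expect +- 35 -19 29
top 80 x [-26.1  28.3] y [-27.   27.5] expect +- 27 -23 33
scene -80 x [-16.5  37.8] y [-14.5  -2.1] expect +- 44 -15 25
scene 0 x [-30.9  31.2] y [-18.    3.4] expect +- 35 -19 29
scene 80 x [-46.8  43. ] y [-22.6  29.9] expect +- 27 -23 33
```

Request:
{"method": "servo_tool", "body": {"plan": [[[1,-0.594,-0.094,0,0,0,0.64],[1,-0.594,-0.094,0,0,0,0.64],[1,-0.594,-0.094,0,0,0,0.64],[1,-0.594,-0.094,0,0,0,0.64],[1,0,0,-0.4,0,0,0]]]}}

```text
t: 15.3
ee_pos: [424.7, -253.1, 248.9]
orientation: [0.908, 3.004, -0.002]
ft_force: [0.8, 0.3, -1.2]
width: 26.0
grasp_force: 30.0
```

Request:
{"method": "servo_tool", "body": {"plan": [[[1,0,0,-0.4,0,0,0],[1,0,0,-0.45,0,0,0],[1,0,0,0,0,0,0],[1,0,0,0,0,0,0]]]}}

```text
t: 15.63
ee_pos: [426.4, -252.3, 212.6]
orientation: [-0.912, -3.006, -0.001]
ft_force: [0.1, -0.0, -1.2]
width: 25.8
grasp_force: 30.0
```

```bash
python3 -c "
from h import *
st(); s=get('scene'); cv2.imwrite('pics/scene8.png',s); t=get('top'); cv2.imwrite('pics/top8.png',t);st()
cv2.imwrite('pics/k.png',np.hstack([cv2.resize(s[135:215,255:325],None,fx=5.7,fy=5.7,interpolation=cv2.INTER_CUBIC),cv2.resize(t[225:305,385:455],None,fx=5.7,fy=5.7,interpolation=cv2.INTER_CUBIC)]))
"
```

```text
t 15.63 pos [ 426.4 -252.3  212.6] tooly deg 56.24 zax [-0.     0.001 -1.   ] F [ 0.1 -0.  -1.2] w 25.8 gf 30.0 q6 -1.54
t 15.73 pos [ 426.8 -252.5  213.6] tooly deg 56.26 zax [ 0.001 -0.001 -1.   ] F [-0.4  0.4 -1.5] w 26.0 gf 30.0 q6 -1.54
```

View pics/k.png

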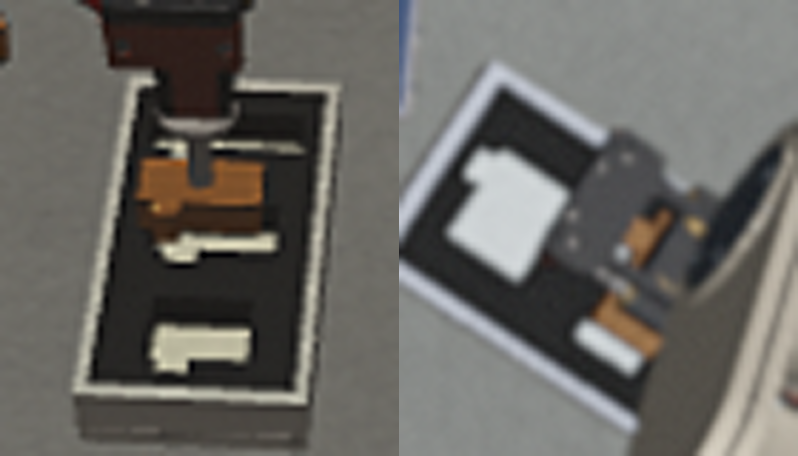

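Scene view: the foot's right (-x) end is at crop x about 263, and the mid pocket's floor spans 163–277. Checking the offset in the tray frame.

```bash
python3 - <<'E'
from h import *
f=lambda pts:[((u+.5)/5.7-.5+255,(v+.5)/5.7-.5+135) for u,v in pts]
T=np.radians(-33.8);tx=np.array([np.cos(T),np.sin(T)]);ty=np.array([-tx[1],tx[0]])
def tr(pts,z):
    q=ray("scene",f(pts),z)[:,:2]-[426,-252.8]; return np.c_[q@tx,q@ty].round(1)
z0=213.3-164.7
print("foot top backR, frontR, frontbody-left(lug), backL",tr([(263,164),(263,205),(180,208),(140,160)],z0+26).tolist())
print("foot bottom frontR",tr([(261,230)],z0).tolist())
print("tray corners",tr([(130,80),(340,85),(305,402),(75,395)],37).tolist())
print("pocket mid floor R, lugside",tr([(278,234),(276,250),(196,260),(163,250)],14).tolist())
print("pocket short floor",tr([(250,325),(248,360),(152,368),(150,330)],14).tolist())
s=cv2.imread("pics/scene8.png"); h=cv2.cvtColor(s,cv2.COLOR_BGR2HSV)
m=((h[:,:,0]>5)&(h[:,:,0]<20)&(h[:,:,1]>100)); 
ys,xs=np.nonzero(m[160:180,270:312]); 
for r in range(160,180):
    xx=np.nonzero(m[r,270:312])[0]
    if len(xx): print(r,xx.min()+270,xx.max()+270,end="; ")
E
```

```text
foot top backR, frontR, frontbody-left(lug), backL [[-29.7, -10.6], [-32.4, 22.0], [11.6, 26.8], [37.1, -10.1]]
foot bottom frontR [[-29.7, 13.1]]
tray corners [[58.1, -122.1], [-63.8, -124.3], [-61.9, 129.1], [57.9, 130.9]]
pocket mid floor R, lugside [[-35.3, -21.8], [-35.2, -8.8], [8.6, 1.8], [27.8, -5.2]]
pocket short floor [[-25.8, 51.1], [-27.0, 77.7], [24.0, 86.6], [28.2, 58.0]]
162 281 283; 163 279 300; 164 279 301; 165 279 300; 166 279 300; 167 279 300; 168 279 300; 169 279 300; 170 280 300; 171 279 300; 172 280 300; 173 279 300; 174 280 300; 175 281 299; 176 282 285;
```

Request:
{"method": "servo_tool", "body": {"plan": [[[1,-0.04,0.027,-0.25,0,0,0],[1,0,0,0,0,0,0],[1,0,0,-0.05,0,0,0],[1,0,0,0,0,0,0]]]}}

```text
t: 16.07
ee_pos: [424.1, -251.0, 200.9]
orientation: [-0.912, -3.006, -0.0]
ft_force: [-0.9, -0.2, 0.2]
width: 25.8
grasp_force: 30.0
```

Request:
{"method": "servo_tool", "body": {"plan": [[[1,0,0,-0.05,0,0,0],[1,0,0,0,0,0,0]]]}}

```text
t: 16.23
ee_pos: [425.0, -251.6, 200.3]
orientation: [0.911, 3.004, -0.001]
ft_force: [-2.6, 0.1, 13.7]
width: 25.8
grasp_force: 30.0
```

Request:
{"method": "servo_tool", "body": {"plan": [[[1,0,0,-0.03,0,0,0],[1,0,0,0,0,0,0]]]}}

```text
t: 16.4
ee_pos: [425.4, -252.0, 200.0]
orientation: [0.911, 3.003, -0.002]
ft_force: [-5.1, 1.5, 22.4]
width: 25.9
grasp_force: 30.0
```

```bash
python3 - <<'E'
from h import *
ps,y=st(); o=readout.get_obs(); F=o["ft_force"];M=o["moment"]*1000
T=np.radians(-33.8);tx=np.array([np.cos(T),np.sin(T)]);ty=np.array([-tx[1],tx[0]])
# contact at z depth -164 below TCP: M = r x F -> solve rx,ry
rz=-164; rx=-(M[1]-rz*F[0])/F[2]; ry=(M[0]+rz*F[1])/F[2]
r=np.array([rx,ry]); print(M.round(0),"centroid world",r.round(1),"tray frame",(r@tx).round(1),(r@ty).round(1))
E
```

```text
t 16.4 pos [ 425.4 -252.   200. ] tooly deg 56.25 zax [ 0.003 -0.002 -1.   ] F [-5.1  1.5 22.4] w 25.9 gf 30.0 q6 -1.54
[560. 725.  72.] centroid world [ 4.9 14. ] tray frame -3.7 14.4
```

The moment puts the contact along the +y edge, so I'll shift about 2 mm toward the tray's -y and try again.

Request:
{"method": "servo_tool", "body": {"plan": [[[1,0,0,0.08,0,0,0],[1,-0.028,-0.042,0,0,0,0],[1,0,0,-0.08,0,0,0],[1,0,0,0,0,0,0]]]}}

```text
t: 16.73
ee_pos: [422.5, -252.6, 196.8]
orientation: [-0.912, -3.005, -0.0]
ft_force: [-0.3, 0.3, -2.1]
width: 25.7
grasp_force: 30.0
```

```bash
cat >> h.py <<'E'
def cen():
    ps,y=st(); o=readout.get_obs(); F=o["ft_force"];M=o["moment"]*1000
    T=np.radians(-33.8);tx=np.array([np.cos(T),np.sin(T)]);ty=np.array([-tx[1],tx[0]])
    r=np.array([(-164*F[0]-M[1])/F[2],(M[0]-164*F[1])/F[2]]); print(M.round(0),"centroid tray",(r@tx).round(1),(r@ty).round(1))
    q=ps[:2]-[426,-252.8]; print("TCP in tray",(q@tx).round(1),(q@ty).round(1),"F tray",(F[:2]@tx).round(1),(F[:2]@ty).round(1))
E
python3 -c "
from h import *
cen()"
```

```text
t 16.73 pos [ 422.5 -252.6  196.8] tooly deg 56.24 zax [-0.001  0.    -1.   ] F [-0.3  0.3 -2.1] w 25.7 gf 30.0 q6 -1.54
[-45.  38.  -4.] centroid tray -27.3 36.9
TCP in tray -3.0 -1.7 F tray -0.4 0.1
```

It dropped in: z 196.8 with no force. Pressing down.

Request:
{"method": "servo_tool", "body": {"plan": [[[1,0,0,-0.1,0,0,0],[1,0,0,-0.1,0,0,0],[1,0,0,0,0,0,0]]]}}

```text
t: 16.98
ee_pos: [425.0, -254.3, 192.5]
orientation: [0.91, 3.001, -0.003]
ft_force: [-5.5, -0.6, 33.9]
width: 25.3
grasp_force: 30.0
```

Request:
{"method": "servo_tool", "body": {"plan": [[[1,0,0,-0.1,0,0,0],[1,0,0,-0.1,0,0,0],[1,0,0,0,0,0,0]]]}}

```text
t: 17.23
ee_pos: [426.1, -255.2, 187.5]
orientation: [0.909, 2.998, -0.004]
ft_force: [-12.2, 1.6, 66.3]
width: 25.6
grasp_force: 57.5
```

Request:
{"method": "servo_tool", "body": {"plan": [[[1,0,0,-0.05,0,0,0],[1,0,0,0,0,0,0]]]}}

```text
t: 17.4
ee_pos: [426.3, -255.4, 187.3]
orientation: [0.909, 2.997, -0.005]
ft_force: [-17.5, 4.6, 88.2]
width: 26.1
grasp_force: 60.3
```

```bash
python3 -c "
from h import *
cen()"
```

```text
t 17.4 pos [ 426.3 -255.4  187.3] tooly deg 56.25 zax [ 0.008 -0.006 -1.   ] F [-17.5   4.6  88.2] w 26.1 gf 60.3 q6 -1.54
[2222. 2949.  268.] centroid tray -10.1 13.3
TCP in tray 1.7 -2.0 F tray -17.1 -5.9
```

That's too much force. Relaxing and having a look.

Request:
{"method": "servo_tool", "body": {"plan": [[[1,0,0,0.08,0,0,0],[1,0,0,0.08,0,0,0],[1,0,0,0,0,0,0]]]}}

```text
t: 17.65
ee_pos: [424.7, -253.9, 188.0]
orientation: [0.911, 3.001, -0.003]
ft_force: [-3.9, -0.3, 25.3]
width: 25.8
grasp_force: 47.0
```

```bash
python3 -c "
from h import *
cen(); s=get('scene'); cv2.imwrite('pics/scene9.png',s)
cv2.imwrite('pics/l.png',cv2.resize(s[125:215,245:335],None,fx=6.6,fy=6.6,interpolation=cv2.INTER_CUBIC))
"
```

```text
t 17.65 pos [ 424.7 -253.9  188. ] tooly deg 56.24 zax [ 0.005 -0.003 -1.   ] F [-3.9 -0.3 25.3] w 25.8 gf 47.0 q6 -1.54
[177.  31.  70.] centroid tray 14.7 20.9
TCP in tray -0.5 -1.7 F tray -3.0 -2.4
```

View pics/l.png

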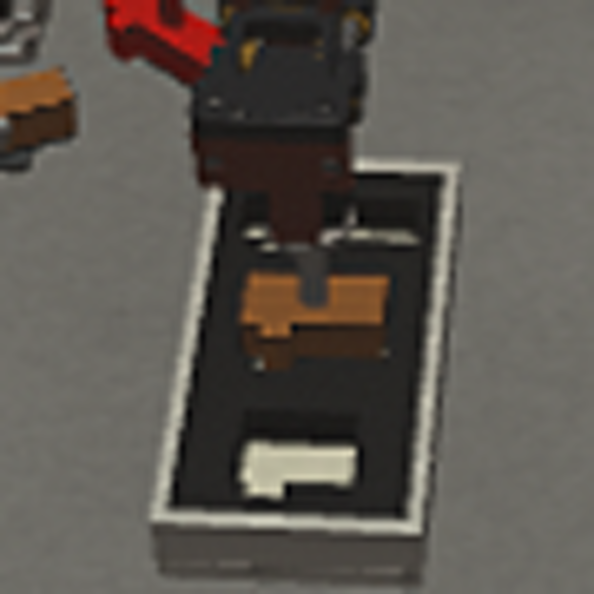

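The stamp is upright but standing on the foam. The fingers have slid down to the collar, and slivers of pocket floor show at crop (260,365) and (385,352). Computing the offset.

```bash
python3 - <<'E'
from h import *
f=lambda pts:[((u+.5)/6.6-.5+245,(v+.5)/6.6-.5+125) for u,v in pts]
T=np.radians(-33.8);tx=np.array([np.cos(T),np.sin(T)]);ty=np.array([-tx[1],tx[0]])
def tr(pts,z):
    q=ray("scene",f(pts),z)[:,:2]-[426,-252.8]; return np.c_[q@tx,q@ty].round(1).tolist()
print("foot bottom front R, lug front R, lug front L @37",tr([(384,357),(296,357),(292,366),(245,364)],37))
print("foot top frontR, backR, lugL, backL @63",tr([(386,322),(388,276),(243,318),(248,272)],63))
print("tray corners",tr([(216,182),(460,163),(425,533),(153,518)],37))
print("short pocket rim? floor",tr([(355,447),(352,485),(283,497),(243,490),(248,440)],14))
print("dots@14",tr([(260,365),(385,352)],14))
E
```

```text
foot bottom front R, lug front R, lug front L @37 [[-37.1, 16.9], [4.3, 19.3], [5.6, 25.5], [27.8, 25.4]]
foot top frontR, backR, lugL, backL @63 [[-39.1, 21.3], [-37.5, -10.3], [27.4, 22.3], [28.5, -9.4]]
tray corners [[56.4, -104.3], [-63.8, -125.4], [-64.6, 129.8], [58.3, 127.5]]
short pocket rim? floor [[-25.8, 54.2], [-26.6, 79.1], [4.7, 88.7], [23.7, 85.2], [24.9, 52.4]]
dots@14 [[24.6, 1.2], [-34.7, -11.2]]
```

The fingertips are now on the collar (z≈108), so the foot is about 4–5 mm into the pocket and binding. I'll unload it and read the side forces.

Request:
{"method": "servo_tool", "body": {"plan": [[[1,0,0,0.04,0,0,0],[1,0,0,0,0,0,0],[1,0,0,0,0,0,0]]]}}

```text
t: 17.95
ee_pos: [424.2, -253.5, 188.2]
orientation: [0.911, 3.003, -0.001]
ft_force: [-0.4, -0.5, 12.1]
width: 25.8
grasp_force: 46.5
```

```bash
python3 -c "
from h import *
cen()"
```

```text
t 17.95 pos [ 424.2 -253.5  188.2] tooly deg 56.24 zax [ 0.003 -0.002 -1.   ] F [-0.4 -0.5 12.1] w 25.8 gf 46.5 q6 -1.54
[-162. -454.  -35.] centroid tray 39.3 18.0
TCP in tray -1.1 -1.6 F tray -0.1 -0.6
```

Request:
{"method": "servo_tool", "body": {"plan": [[[1,0,0,0.03,0,0,0],[1,-0.052,0.008,0,0,0,0],[1,0,0,0,0,0,0],[1,0,0,-0.03,0,0,0],[1,0,0,0,0,0,0]]]}}

```text
t: 18.37
ee_pos: [422.7, -253.2, 188.2]
orientation: [0.911, 3.002, -0.001]
ft_force: [3.6, 0.9, 9.2]
width: 25.8
grasp_force: 43.0
```

```bash
python3 -c "
from h import *
cen()"
```

```text
t 18.37 pos [ 422.7 -253.2  188.2] tooly deg 56.23 zax [ 0.004 -0.002 -1.   ] F [3.6 0.9 9.2] w 25.8 gf 43.0 q6 -1.55
[    3. -1278.     8.] centroid tray 69.6 28.7
TCP in tray -2.5 -2.2 F tray 2.6 2.7
```

A couple is left in the grip, so the stamp is clamped slightly tilted. I'll release it so it settles on its foot, then measure.

Request:
{"method": "servo_tool", "body": {"plan": [[[0.2,0,0,0,0,0,0],[-0.2,0,0,0,0,0,0],[-0.5,0,0,0,0,0,0],[-1,0,0,0,0,0,0],[-1,0,0,0,0,0,0]]]}}

```text
t: 18.78
ee_pos: [420.8, -252.4, 187.8]
orientation: [-0.912, -3.006, 0.0]
ft_force: [-2.0, -1.0, 12.7]
width: 55.9
grasp_force: 6.4
```

Request:
{"method": "servo_tool", "body": {"plan": [[[-1,0,0,0,0,0,0],[-1,0,0,0,0,0,0],[-1,0,0,0.5,0,0,0],[-1,0,0,1,0,0,0],[-1,0,0,1,0,0,0]]]}}

```text
t: 19.2
ee_pos: [419.4, -251.4, 286.4]
orientation: [-0.91, -3.0, -0.003]
ft_force: [0.3, -0.7, -0.5]
width: 86.1
grasp_force: 0.0
```

Request:
{"method": "servo_tool", "body": {"plan": [[[-1,0.7,0.7,0,0,0,0],[-1,0.7,0.7,0,0,0,0],[-1,0.7,0.7,0,0,0,0],[-1,0.7,0.7,0,0,0,0],[-1,0.7,0.7,0,0,0,0]]]}}

```text
t: 19.62
ee_pos: [561.2, -110.7, 286.5]
orientation: [-0.912, -3.004, 0.0]
ft_force: [0.4, 0.1, -0.3]
width: 87.9
grasp_force: 0.0
```

```bash
python3 -c "
from h import *
st(); s=get('scene'); cv2.imwrite('pics/scene10.png',s); t=get('top'); cv2.imwrite('pics/top10.png',t)
A=cv2.resize(s[130:210,262:322],(400,533),interpolation=cv2.INTER_CUBIC)
B=cv2.resize(t[235:315,380:440],(400,533),interpolation=cv2.INTER_CUBIC)
cv2.imwrite('pics/m.png',np.hstack([A,B]))
"
```

```text
t 19.62 pos [ 561.2 -110.7  286.5] tooly deg 56.24 zax [-0.002  0.    -1.   ] F [ 0.4  0.1 -0.3] w 87.9 gf 0.0 q6 -1.2
```

View pics/m.png

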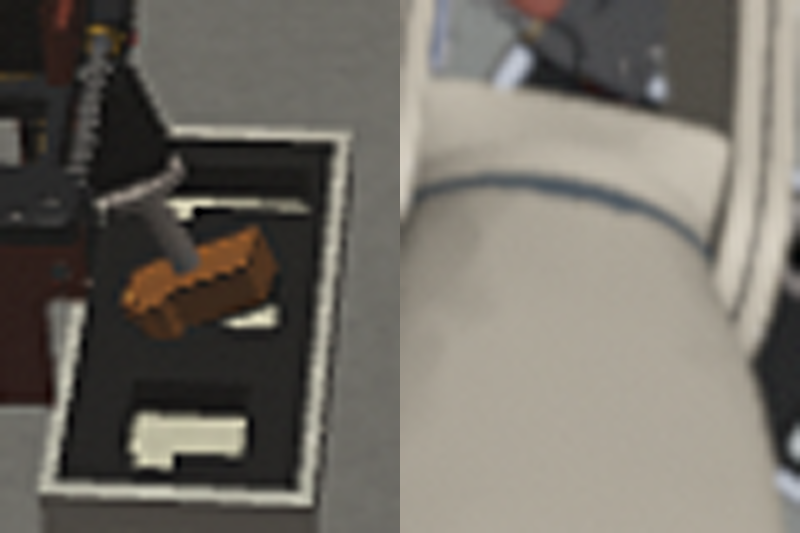

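Not good: the stamp tipped toward the tray's +x, with its foot partly in the pocket and the collar tilted (crop (97,207) to (182,160)). I'll get the arm out of both views and triangulate the grip to regrasp it.

Request:
{"method": "servo_tool", "body": {"plan": [[[-1,0,1,0,0,0,0],[-1,0,1,0,0,0,0],[-1,0,1,0,0,0,0],[-1,0,1,0,0,0,0],[-1,0,0,0,0,0,0]]]}}

```text
t: 20.13
ee_pos: [559.7, 52.6, 286.4]
orientation: [-0.905, -3.006, -0.001]
ft_force: [-0.6, 0.3, 0.0]
width: 87.8
grasp_force: 0.0
```

```bash
cat > asc.py <<'E'
from h import *
def cls(im):
    h=cv2.cvtColor(im,cv2.COLOR_BGR2HSV);H,S,V=[h[:,:,i].astype(int) for i in range(3)]
    o=np.full(im.shape[:2],'.')
    o[V<75]='k'; o[V<45]='K'; o[(V>=75)&(V<120)]='-'; o[V>165]='W'
    o[(H>4)&(H<20)&(S>95)&(V>60)]='o'; o[(H>4)&(H<20)&(S>95)&(V<=110)&(V>35)]='b'
    return o
def show(im,x0,x1,y0,y1):
    c=cls(im)
    print("cols",x0,x1)
    for y in range(y0,y1): print(y,''.join(c[y,x0:x1]))
E
python3 - <<'E'
from asc import *
st(); t=get("top"); s=get("scene"); cv2.imwrite('pics/top11.png',t); cv2.imwrite('pics/scene11.png',s)
old=cv2.imread('pics/scene10.png'); print("moved px", np.abs(s[160:185,278:310].astype(int)-old[160:185,278:310]).mean())
show(s,262,320,138,212); show(t,384,478,236,318)
E
```

```text
t 20.13 pos [559.7  52.6 286.4] tooly deg 56.49 zax [-0.003  0.001 -1.   ] F [-0.6  0.3  0. ] w 87.8 gf 0.0 q6 -0.92
moved px 22.032083333333333
cols 262 320
138 ------------kkkkkkk-k-kkkk-----kk-----kkkkk--k------------
139 -------------k-kkkkk--------kkkkkkk--------------kk-------
140 ---------------kkkkkkk-----------kk-----k---k--kkkk-.-----
141 -------------k-kkkk----k--k--------kkkkkkkkkkkkkkkk-.-----
142 -----------kKk.kkkkkkk---kk--------kk------k-kkkkkk-.-----
143 ---------kKKKk-kkkk-kk---kkkKKKKKKKKk----kkkkkkkkkk-.-----
144 --------kKKKK-.kkkkk-k---kKkkKKKKKKKk----k-kkkkkkkk-.-----
145 --------KKKKK-.kkkkkkk---kKKkKKKKKKKk------kkkkkkkk-.-----
146 --------KKKKK-W-kkkk-----kkKKKKkKKKKk----k--kkkkkk-.------
147 --------KKKKKk--kkkkk----kkKKKKKKKKKk-------kkkkk-..k-----
148 --------kKKKKK-.-kkkkk---kkKKKKkKKKKk-----k-kkkk--.-k-----
149 ---------KKKKKk-.-kkkk---kkKKKKKKKKKk--------kk--.-k------
150 ---------kKKKKk-..-kkk-k-kkKKKKKKKKKKk---kkkkk-..-kkk-----
151 ----------KKKKkk-..--kkk--kKKKKKKk--kk---kkk---.-kkkk-----
152 ----------kKKKk-k--..--kk-kKKKKKKKKKk--kk---...kkkkkk.--
[... 11150 characters left out ...]
.......
311 ..........................................................WWWW.-kKKk.WWWW.....................
312 ...........................................................WWWW.-kK-.WWW......................
313 .............................................................WWWW.-.WWW.......................
314 ..............................................................WWWWWWWWW.......................
315 ................................................................WWWWWW........................
316 .................................................................WWWWW........................
317 ...................................................................WW.........................
```

Request:
{"method": "servo_tool", "body": {"plan": [[[-1,-0.2,1,0,0,0,0],[-1,-0.2,1,0,0,0,0],[-1,-0.2,1,0,0,0,0],[-1,-0.2,1,0,0,0,0],[-1,0,0,0,0,0,0]]]}}

```text
t: 20.65
ee_pos: [527.9, 210.9, 287.0]
orientation: [-0.908, -3.006, -0.001]
ft_force: [-0.4, -1.3, 0.0]
width: 87.8
grasp_force: 0.0
```

```bash
python3 - <<'E'
from asc import *
st(); t=get("top"); s=get("scene"); cv2.imwrite('pics/top12.png',t); cv2.imwrite('pics/scene12.png',s)
print("moved px", np.abs(t[260:290,415:460].astype(int)-cv2.imread('pics/top11.png')[260:290,415:460]).mean())
show(s,264,314,134,190)
R=cv2.Rodrigues(P["top"]["rvec"])[0]; print("cam top",-R.T@P["top"]["tvec"]); R=cv2.Rodrigues(P["scene"]["rvec"])[0]; print("cam scene",-R.T@P["scene"]["tvec"])
E
```

```text
t 20.65 pos [527.9 210.9 287. ] tooly deg 56.39 zax [-0.001  0.001 -1.   ] F [-0.4 -1.3  0. ] w 87.8 gf 0.0 q6 -0.63
moved px 1.4212345679012346
cols 264 314
134 -.-kkkkkkkk.WWbkkk-------------------------------.
135 -----kkkkkkkbkkkkk--------------------------------
136 -------kkkkkkkkkkk--------------------------------
137 --------kkkkkkkkkk--------------------------------
138 ----------kkkkkk----------------------------------
139 -----------kkkk-----------------------------------
140 -------------kkKKK-------------------------------k
141 -----------kkKKKKKk------------------------------k
142 ---------kKKKKKKKKK------------------------------k
143 -------kKKKKKKKKKKKk----------------------------kk
144 ------kKKKKKKKKKKKKK----------------------------kK
145 ------KKKKKKKKKKKKKKk---------------------------kK
146 ------KKKKKKKKKKKKKKK--------------------------kkk
147 ------KKKKKKKKKKKKKKKk-------------------------kkk
148 ------kKKKKKKKKKKKKKKK-..-----------------------kK
149 -------KKKKKKKKKKKKKKKK.WWWWWWWWWWWWW..........-kK
150 -------kKKKKKKKKKKKKKKK-----.......WWWWWWWWWWWW-kk
151 ---
[... 1543 characters left out ...]
-.WWkKKKKKKKKbbbbbbbKKKKKKKkkkkkkKKKKKK-W.k-
180 -------.WWkKKKKKKKKKbbbbbkKKKKKKKKKKKKKKKKKKK-W---
181 -------.W.KKKKKKKKKKKKKKKKKKKKKKKKKKKKKKKKKKk.W---
182 -------.W.KKKKKKKKKKKKKKKKKKKKKKKKKKKKKKKKKKk.W---
183 -------.W.KKKKKKKKKKKKKKKKKKKKKKKKKKKKKKKKKK-.W---
184 -------.W-KKKKKKKKKKKKKKKKKKKKKKKKKKKKKKKKKK-.W---
185 ------.WWkKKKKKKKKKKKKKKKKKKKKKKKKKKKKKKKKKK-WWk--
186 ------.WWkKKKKKKKKKKKKKKKKKKKKKKKKKKKKKKKKKK-W.k--
187 ------.WWKKKKKKKKKKKKKKKKKKKKKKKKKKKKKKKKKKK-W.---
188 ------.W.KKKKKKKKKKKKKKKKKKKKKKKKKKKKKKKKKKK-W.k--
189 ------.W.KKKKKKKKKKKKKKKKKKKKKKKKKKKKKKKKKKK-W.---
cam top [ 445.60495576   78.87764692 1544.52110348]
cam scene [ 891.26740823  705.8840652  1005.37347263]
```

```bash
cat >> h.py <<'E'
def tri(ps,pt):
    def M(n): p=P[n]; K=np.array([[p["fx"],0,p["cx"]],[0,p["fy"],p["cy"]],[0,0,1]]); return K@np.c_[cv2.Rodrigues(p["rvec"])[0],p["tvec"]]
    X=cv2.triangulatePoints(M("scene"),M("top"),np.array(ps,float).reshape(2,1),np.array(pt,float).reshape(2,1))[:,0]; X=X[:3]/X[3]
    e=np.hypot(*(proj("scene",X)[0]-ps)),np.hypot(*(proj("top",X)[0]-pt)); return X,e
E
python3 - <<'E'
from h import *
T=np.radians(-33.8);tx=np.array([np.cos(T),np.sin(T)]);ty=np.array([-tx[1],tx[0]])
for n,a,b in(("collar",(283,157),(436,270)),("gripctr",(278.9,149.6),(447.5,270)),("grip topcorner",(281.5,140.5),(457.5,265)),("grip topcorner2",(270,145),(451.5,261)),("foot -x,-y top",(300.5,164.5),(435.5,278)),("foot -x,+y top",(303,171),(420.5,283)),("lug",(280.5,174.5),(423,266)),("neckbase",(289.5,168.5),(429.5,276.5))):
    X,e=tri(a,b); q=X[:2]-[426,-252.8]; print(n,X.round(0),"tray",(q@tx).round(0),(q@ty).round(0),"err px",np.round(e,1))
E
```

```text
collar [ 444. -265.  106.] tray 22.0 0.0 err px [0.1 0.1]
gripctr [ 443. -295.  113.] tray 38.0 -26.0 err px [0.3 0.3]
grip topcorner [ 445. -308.  142.] tray 47.0 -35.0 err px [6.3 5.1]
grip topcorner2 [ 468. -301.  137.] tray 62.0 -16.0 err px [0.2 0.2]
foot -x,-y top [ 409. -265.   64.] tray -8.0 -20.0 err px [6.5 5.1]
foot -x,+y top [ 403. -228.   61.] tray -33.0 8.0 err px [1.6 1.3]
lug [ 461. -241.   62.] tray 22.0 29.0 err px [2.3 2. ]
neckbase [ 427. -258.   58.] tray 3.0 -4.0 err px [0.6 0.5]
```

```bash
cat > fit.py <<'E'
from h import *
from scipy.optimize import least_squares
top=[((-33,-17,26),(430,288.5)),((-33,17,26),(422,281)),((23.5,27,26),(426.5,265.5)),((0,0,101),(447.5,270)),((0,0,76),(436.5,270))]
sc=[((-33,-17,26),(299,164.3)),((-33,17,26),(300,168.5)),((23.5,27,26),(280,174.5)),((0,0,73),(283,157)),((0,0,101),(278.9,149.6)),((0,0,26),(289.5,168.5))]
def res(p,full=False):
    R=Rot.from_rotvec(p[3:]).as_matrix(); r=[]
    for n,l in(("top",top),("scene",sc)):
        r.append(proj(n,np.array([a for a,_ in l])@R.T+p[:3])-np.array([b for _,b in l]))
    return r if full else np.vstack(r).ravel()
p0=np.r_[424,-254,30,0,0,np.radians(-34)]
f=least_squares(res,p0,loss="soft_l1"); p=f.x; R=Rot.from_rotvec(p[3:]).as_matrix()
print(p[:3].round(1)); [print(np.round(x,1).tolist()) for x in res(p,True)]
print("axis",R[:,2].round(2),"xaxis",R[:,0].round(2)); Rt=Rot.from_euler("z",-33.8,degrees=True).as_matrix()
Q=Rt.T@R; print("in tray: x",Q[:,0].round(2),"z",Q[:,2].round(2))
for n,c in(("grip",(0,0,101)),("griptop",(0,0,126)),("origin",(0,0,0)),("bottoms",(33,17,0)),("",(33,-17,0)),("",(-33,17,0)),("",(-33,-17,0))):
    w=R@np.array(c)+p[:3]; print(n,w.round(1),"tray",(Rt.T@(w-[426,-252.8,0])).round(1))
E
python3 fit.py
```

```text
[ 421.2 -250.4   30. ]
[[0.5, -0.4], [-0.3, 0.2], [0.0, -1.4], [-1.3, -0.3], [4.3, 1.8]]
[[0.9, -1.0], [-1.8, 0.4], [1.4, 1.5], [-0.1, -0.4], [-0.1, -0.8], [0.1, 0.8]]
axis [ 0.23 -0.39  0.89] xaxis [ 0.77 -0.49 -0.42]
in tray: x [ 0.91  0.02 -0.42] z [ 0.41 -0.2   0.89]
grip [ 444.6 -290.3  119.8] tray [ 36.3 -20.8 119.8]
griptop [ 450.4 -300.1  142. ] tray [ 46.6 -25.8 142. ]
origin [ 421.2 -250.4   30. ] tray [-5.3 -0.7 30. ]
bottoms [ 456.7 -253.3   19.5] tray [25.8 16.7 19.5]
 [ 436.4 -279.8   13. ] tray [ 23.6 -16.6  13. ]
 [ 406.  -221.1   46.9] tray [-34.2  15.2  46.9]
 [ 385.7 -247.6   40.5] tray [-36.4 -18.1  40.5]
```

The fit is consistent: the -x end of the foot rests on the pocket's -x rim, so the stamp was a few mm too far toward -x. I'll regrasp it with the tool tilted to match.

```bash
cat >> fit.py <<'E'
o=readout.get_obs(); Rc=Rot.from_rotvec(o["orientation"])
yt=R[:,1]; zt=-R[:,2]; Rd=Rot.from_matrix(np.c_[np.cross(yt,zt),yt,zt])
rv=(Rd*Rc.inv()).as_rotvec(degrees=True); print("turn deg",rv.round(2),"units total",(rv/5).round(2))
for d in(275,200,166): w=p[:3]+R[:,2]*d; print(d,"TCP",w.round(1),"delta units",((w-o["ee_pos"])/40).round(2))
E
python3 fit.py | tail -4
```

```text
turn deg [23.35 14.01 -1.39] units total [ 4.67  2.8  -0.28]
275 TCP [ 484.9 -358.9  274.5] delta units [ -1.09 -14.15  -0.31]
200 TCP [ 467.5 -329.3  207.8] delta units [ -1.53 -13.41  -1.98]
166 TCP [ 459.7 -315.9  177.6] delta units [ -1.73 -13.07  -2.73]
```

Request:
{"method": "servo_tool", "body": {"plan": [[[-1,-0.073,-0.943,0,0.311,0.187,-0.019],[-1,-0.073,-0.943,0,0.311,0.187,-0.019],[-1,-0.073,-0.943,0,0.311,0.187,-0.019],[-1,-0.073,-0.943,0,0.311,0.187,-0.019],[-1,-0.073,-0.943,0,0.311,0.187,-0.019]]]}}

```text
t: 21.17
ee_pos: [513.4, 14.9, 287.3]
orientation: [-0.892, -2.884, -0.162]
ft_force: [0.2, -0.3, 0.2]
width: 87.9
grasp_force: 0.0
```

Request:
{"method": "servo_tool", "body": {"plan": [[[-1,-0.073,-0.943,0,0.311,0.187,-0.019],[-1,-0.073,-0.943,0,0.311,0.187,-0.019],[-1,-0.073,-0.943,0,0.311,0.187,-0.019],[-1,-0.073,-0.943,0,0.311,0.187,-0.019],[-1,-0.073,-0.943,0,0.311,0.187,-0.019]]]}}

```text
t: 21.58
ee_pos: [497.7, -173.9, 287.4]
orientation: [-0.867, -2.756, -0.312]
ft_force: [1.0, -0.3, 0.3]
width: 87.8
grasp_force: 0.0
```

Request:
{"method": "servo_tool", "body": {"plan": [[[-1,-0.073,-0.943,0,0.311,0.187,-0.019],[-1,-0.073,-0.943,0,0.311,0.187,-0.019],[-1,-0.073,-0.943,0,0.311,0.187,-0.019],[-1,-0.073,-0.943,0,0.311,0.187,-0.019],[-1,-0.073,-0.943,0,0.311,0.187,-0.019]]]}}

```text
t: 22.0
ee_pos: [482.2, -362.4, 287.2]
orientation: [-0.837, -2.623, -0.45]
ft_force: [1.6, 0.7, 1.0]
width: 87.6
grasp_force: 0.0
```

Request:
{"method": "servo_tool", "body": {"plan": [[[-1,0,0,0,0,0,0],[-1,0,0,0,0,0,0]]]}}

```text
t: 22.17
ee_pos: [482.6, -362.0, 286.3]
orientation: [-0.841, -2.623, -0.449]
ft_force: [0.1, 0.1, -0.4]
width: 88.2
grasp_force: 0.0
```

```bash
python3 fit.py | tail -4; python3 -c "
from h import *
st()"
```

```text
turn deg [-0.04 -0.04  0.5 ] units total [-0.01 -0.01  0.1 ]
275 TCP [ 484.9 -358.9  274.5] delta units [ 0.06  0.08 -0.3 ]
200 TCP [ 467.5 -329.3  207.8] delta units [-0.38  0.82 -1.96]
166 TCP [ 459.7 -315.9  177.6] delta units [-0.57  1.15 -2.72]
t 22.17 pos [ 482.6 -362.   286.3] tooly deg 51.99 zax [-0.229  0.397 -0.889] F [ 0.1  0.1 -0.4] w 88.2 gf 0.0 q6 -1.71
```

Request:
{"method": "servo_tool", "body": {"plan": [[[-1,0.06,0.08,-0.3,0,0,0],[-1,-0.157,0.267,-0.605,0,0,0],[-1,-0.157,0.267,-0.605,0,0,0],[-1,-0.157,0.267,-0.605,0,0,0],[-1,-0.157,0.267,-0.605,0,0,0]]]}}

```text
t: 22.58
ee_pos: [461.4, -310.2, 177.4]
orientation: [-0.831, -2.626, -0.447]
ft_force: [0.6, -1.0, 0.1]
width: 87.2
grasp_force: 0.0
```

Request:
{"method": "servo_tool", "body": {"plan": [[[-1,0,0,0,0,0,0],[0.2,0,0,0,0,0,0],[0.2,0,0,0,0,0,0],[0.2,0,0,0,0,0,0],[0.2,0,0,0,0,0,0]]]}}

```text
t: 23.0
ee_pos: [463.3, -313.1, 180.1]
orientation: [-0.834, -2.629, -0.446]
ft_force: [-0.1, 1.0, -0.3]
width: 64.7
grasp_force: 0.0
```

Request:
{"method": "servo_tool", "body": {"plan": [[[0.2,0,0,0,0,0,0],[0.2,0,0,0,0,0,0],[0.2,0,0,0,0,0,0]]]}}

```text
t: 23.25
ee_pos: [462.5, -312.5, 179.1]
orientation: [-0.833, -2.626, -0.447]
ft_force: [-0.6, 0.7, 0.2]
width: 44.9
grasp_force: 0.0
```

```bash
python3 fit.py | tail -4; python3 -c "
from h import *
st()"
```

```text
turn deg [0.03 0.04 0.15] units total [0.01 0.01 0.03]
275 TCP [ 484.9 -358.9  274.5] delta units [ 0.56 -1.16  2.39]
200 TCP [ 467.5 -329.3  207.8] delta units [ 0.13 -0.42  0.72]
166 TCP [ 459.7 -315.9  177.6] delta units [-0.07 -0.08 -0.04]
t 23.25 pos [ 462.5 -312.5  179.1] tooly deg 52.36 zax [-0.23   0.394 -0.89 ] F [-0.6  0.7  0.2] w 44.9 gf 0.0 q6 -1.72
```

Request:
{"method": "servo_tool", "body": {"plan": [[[0.2,-0.07,-0.08,-0.03,0,0,0],[0.2,0,0,0,0,0,0],[1,0,0,0,0,0,0],[1,0,0,0,0,0,0],[1,0,0,0,0,0,0]]]}}

```text
t: 23.67
ee_pos: [459.3, -315.8, 177.3]
orientation: [-0.833, -2.626, -0.446]
ft_force: [-1.3, -1.9, -2.2]
width: 26.4
grasp_force: 29.4
```

Request:
{"method": "servo_tool", "body": {"plan": [[[1,0,0,0,0,0,0],[1,0,0,0,0,0,0],[1,0,0,0,0,0,0]]]}}

```text
t: 23.92
ee_pos: [459.4, -315.8, 177.3]
orientation: [-0.833, -2.626, -0.446]
ft_force: [-1.5, -2.1, -2.3]
width: 26.0
grasp_force: 29.5
```

Request:
{"method": "servo_tool", "body": {"plan": [[[1,0,0,0.3,0,0,0],[1,0,0,0.5,0,0,0],[1,0,0,0.5,0,0,0],[1,0,0,0,0,0,0],[1,0,0,0,0,0,0]]]}}

```text
t: 24.33
ee_pos: [460.2, -315.4, 230.8]
orientation: [-0.834, -2.628, -0.447]
ft_force: [0.3, 0.1, -1.7]
width: 25.8
grasp_force: 30.0
```

```bash
cat > goto.py <<'E'
from h import *
import sys
x,y,z,ty,n=map(float,sys.argv[1:6]); st()
o=readout.get_obs(); a=np.radians(ty); yt=np.array([np.cos(a),np.sin(a),0]); zt=np.array([0,0,-1.])
Rd=Rot.from_matrix(np.c_[np.cross(yt,zt),yt,zt]); rv=(Rd*Rot.from_rotvec(o["orientation"]).inv()).as_rotvec(degrees=True)
print("per row:",((np.array([x,y,z])-o["ee_pos"])/40/n).round(3),(rv/5/n).round(3))
E
python3 goto.py 427 -254 230 56.2 8
```

```text
t 24.33 pos [ 460.2 -315.4  230.8] tooly deg 52.37 zax [-0.228  0.394 -0.89 ] F [ 0.3  0.1 -1.7] w 25.8 gf 30.0 q6 -1.71
per row: [-0.104  0.192 -0.003] [-0.582 -0.347  0.034]
```

Request:
{"method": "servo_tool", "body": {"plan": [[[1,-0.104,0.192,0.05,-0.582,-0.347,0.034],[1,-0.104,0.192,0.05,-0.582,-0.347,0.034],[1,-0.104,0.192,0,-0.582,-0.347,0.034],[1,-0.104,0.192,0,-0.582,-0.347,0.034]]]}}

```text
t: 24.67
ee_pos: [442.4, -283.9, 232.6]
orientation: [-0.877, -2.823, -0.236]
ft_force: [0.8, 0.8, -0.4]
width: 25.9
grasp_force: 30.0
```

Request:
{"method": "servo_tool", "body": {"plan": [[[1,-0.104,0.192,0,-0.582,-0.347,0.034],[1,-0.104,0.192,0,-0.582,-0.347,0.034],[1,-0.104,0.192,0,-0.582,-0.347,0.034],[1,-0.104,0.192,0,-0.582,-0.347,0.034],[1,0,0,0,0,0,0]]]}}

```text
t: 25.08
ee_pos: [424.0, -251.3, 232.4]
orientation: [-0.911, -3.001, -0.001]
ft_force: [-0.7, 0.8, -1.7]
width: 25.8
grasp_force: 30.0
```

Request:
{"method": "servo_tool", "body": {"plan": [[[1,0,0,0,0,0,0],[1,0,0,0,0,0,0]]]}}

```text
t: 25.25
ee_pos: [426.7, -254.2, 233.3]
orientation: [-0.913, -3.002, -0.002]
ft_force: [0.6, -0.0, -1.5]
width: 25.9
grasp_force: 30.0
```

```bash
python3 goto.py 427 -254 230 56.2 1; python3 - <<'E'
from asc import *
s=get("scene"); cv2.imwrite('pics/scene13.png',s); t=get("top"); cv2.imwrite('pics/top13.png',t); st()
show(s,266,312,146,186)
show(t,405,440,255,295)
E
```

```text
t 25.25 pos [ 426.7 -254.2  233.3] tooly deg 56.16 zax [-0.003  0.002 -1.   ] F [ 0.6 -0.  -1.5] w 25.9 gf 30.0 q6 -1.54
per row: [ 0.008  0.006 -0.083] [-0.027 -0.034  0.007]
t 25.35 pos [ 426.9 -254.7  233.3] tooly deg 56.13 zax [-0.003  0.002 -1.   ] F [-0.2 -0.3 -2. ] w 25.7 gf 30.0 q6 -1.54
cols 266 312
146 ----------------KKKkbbbkbbKKKk----------------
147 ----------------KKKbbbbbbbKKKk.---------------
148 ------------....KKKkbbkbbbbKKk.---------------
149 -----------.WWWW-KKbbbbbbbbKKk.WWWW...........
150 -----------.W-kk---kkkkkkkkk-k-..WWWWWWWWWWWWW
151 -----------.WKKKk-..........-kKKKKKKKKKKkkkkkk
152 ----------.WWkKKKk-.......-kkKKKKKKKKKKKKKKKKK
153 ----------.WWKKKKKkkkkkkkkkkKKKKKKKKKKKKKKKKKk
154 ----------.W.KKKKKKKKkkkkkkKKKKKKKKKKKKKKKKKK-
155 ----------.W.KKKKKKKKKkkkkKKKKKKKKKKKKKKKKKKK-
156 ----------.WkKKKKKKKKKkkkkKKKKKKKKKKKKKKKKKKK-
157 ---------.WWkKKbbbbbbbkkkkkbKKbbKKbbKKKKKKKKK-
158 ---------.W.KKboooooookkkkboooooooooKKKKKKKKK-
159 ---------.W.KbooooooookkkkboooooooooKKKKKKKKK-
160 ---------.W.Kbooooooookkkk-oooooooob-----kKKK-
161 ---------.W-Kbooooooo
[... 2162 characters left out ...]
.W.-oo----kkkkk-----
278 KKKKKKKKKKKKKk.W.-ooob-k---kkkk----
279 kKKkKKKKkKKKk.WW.oooobkk----kkk----
280 KKKkKkKKKKKK-.W.-ooooobkkk---------
281 KKkKKKKKkKKk.W.-oooooooobkkk-------
282 KKKKKKKKKKk.WWW-ooooooooob-kk------
283 kKKKKKkKKK-.WWWW..ooooooooobkk-----
284 .-kKKKKKKKk.WWWWW..ooooooooob------
285 W.-kKKKKkKk-.WWWWWW..ooooooo-------
286 WWW.-kKKKKKKk-.WWWWW..ooooob-------
287 WWWW.-kKKKKKKk-.WWWWWW-oooo-k------
288 ..WWWW.-kKKKKKKk-.WWWW-boobk-------
289 ...WWWW.-kKKKKKKKk.WW.-Kkkkk-------
290 .....WWWW.-kKKKKKKk-.-KKKkk--------
291 ......WWWW.-kKKKKKKkkkKKKkk--------
292 ........WWWW.-kKKKKKKKKkKkk--------
293 .........WWWWW.-kKKKKKKKKk---------
294 ...........WWWW.-kKKKKKKKk---------
```

```bash
cat > off.py <<'E'
from h import *
from scipy.optimize import least_squares
Rt=Rot.from_euler("z",-33.8,degrees=True).as_matrix(); C=np.array([426,-252.8,0])
def fit(n,pts,z0):
    "translation (tray x,y) of upright foot with origin height z0"
    a=np.array([p[0] for p in pts],float);b=np.array([p[1] for p in pts])
    g=lambda d:(proj(n,(a+[d[0],d[1],z0])@Rt.T+C)-b)
    f=least_squares(lambda d:g(d).ravel(),[0,0],loss="soft_l1"); print(n,"offset tray",f.x.round(1),"res",np.abs(g(f.x)).max().round(1)); return f.x
E
python3 - <<'E'
from off import *
z0=233.3-166
fit("scene",[((-33,-17,26),(301.2,157.3)),((-33,17,26),(300.7,164.7)),((33,-17,26),(279.8,157)),((33,17,26),(278.6,164.5)),((9.5,27,26),(286.8,167)),((23.5,27,26),(280,167.5)),((-33,17,0),(300.7,170.7)),((9.5,27,0),(286.8,172.7)),((23.5,27,0),(281.8,172.7))],z0)
fit("top",[((-33,-17,26),(430.3,288.6)),((-33,17,26),(420.4,282)),],z0)
# tray outer corners, pixel-refined, both cams
s=cv2.imread('pics/scene12.png').astype(int)
m=np.zeros((480,640),np.uint8); roi=np.s_[140:216,255:325]; m[roi]=(s.min(2)>125)[roi]
m=cv2.morphologyEx(m,cv2.MORPH_CLOSE,np.ones((3,3)))
c=max(cv2.findContours(m,0,1)[0],key=cv2.contourArea); h=cv2.convexHull(c)[:,0]
w=ray("scene",h,37)-C; w=w@Rt; print("tray hull in tray frame x",w[:,0].min().round(1),w[:,0].max().round(1),"y",w[:,1].min().round(1),w[:,1].max().round(1))
E
python3 -c "
from h import *
st()"
```

```text
scene offset tray [1.3 0.9] res 1.4
top offset tray [ 3.2 -0.6] res 0.1
tray hull in tray frame x -62.2 59.9 y -101.5 130.0
t 25.35 pos [ 426.9 -254.7  233.3] tooly deg 56.13 zax [-0.003  0.002 -1.   ] F [-0.2 -0.3 -2. ] w 25.7 gf 30.0 q6 -1.54
```

Both views put the foot about 3 mm too far toward tray +x. Correcting, then descending gently.

Request:
{"method": "servo_tool", "body": {"plan": [[[1,-0.051,0.049,-0.3,0,0,0],[1,0,0,-0.25,0,0,0],[1,0,0,-0.1,0,0,0],[1,0,0,0,0,0,0],[1,0,0,0,0,0,0]]]}}

```text
t: 25.77
ee_pos: [424.3, -252.3, 207.1]
orientation: [-0.914, -3.002, -0.001]
ft_force: [0.4, 0.3, -0.4]
width: 26.0
grasp_force: 30.0
```

Request:
{"method": "servo_tool", "body": {"plan": [[[1,0,0,-0.06,0,0,0],[1,0,0,0,0,0,0],[1,0,0,0,0,0,0]]]}}

```text
t: 26.02
ee_pos: [424.4, -252.1, 205.3]
orientation: [-0.914, -3.004, -0.0]
ft_force: [0.3, 0.4, -1.3]
width: 26.1
grasp_force: 30.0
```

Request:
{"method": "servo_tool", "body": {"plan": [[[1,0,0,-0.05,0,0,0],[1,0,0,0,0,0,0],[1,0,0,0,0,0,0]]]}}

```text
t: 26.27
ee_pos: [424.3, -252.1, 203.1]
orientation: [-0.913, -3.003, -0.0]
ft_force: [0.1, -0.5, -1.6]
width: 25.8
grasp_force: 30.0
```

```bash
python3 -c "
from h import *
cen()"
```

```text
t 26.27 pos [ 424.3 -252.1  203.1] tooly deg 56.17 zax [-0.002  0.001 -1.   ] F [ 0.1 -0.5 -1.6] w 25.8 gf 30.0 q6 -1.54
[-59. -20.  33.] centroid tray 1.5 -10.8
TCP in tray -1.8 -0.4 F tray 0.3 -0.3
```

Request:
{"method": "servo_tool", "body": {"plan": [[[1,0,0,-0.04,0,0,0],[1,0,0,0,0,0,0],[1,0,0,0,0,0,0]]]}}

```text
t: 26.52
ee_pos: [424.3, -252.2, 201.9]
orientation: [-0.914, -3.003, 0.0]
ft_force: [-2.0, -0.4, 4.9]
width: 26.1
grasp_force: 30.0
```

Request:
{"method": "servo_tool", "body": {"plan": [[[1,0,0,-0.04,0,0,0],[1,0,0,0,0,0,0],[1,0,0,0,0,0,0]]]}}

```text
t: 26.77
ee_pos: [424.4, -252.8, 200.0]
orientation: [-0.913, -3.005, 0.002]
ft_force: [-1.5, -5.4, 1.1]
width: 25.7
grasp_force: 30.0
```

```bash
python3 -c "
from h import *
cen()"
```

```text
t 26.77 pos [ 424.4 -252.8  200. ] tooly deg 56.2 zax [-0.002 -0.001 -1.   ] F [-1.5 -5.4  1.1] w 25.7 gf 30.0 q6 -1.54
[-1333.   594.    27.] centroid tray -37.8 -491.6
TCP in tray -1.4 -0.9 F tray 1.8 -5.4
```

It slipped in, and the +y wall now pushes back with 5 N. Easing 1.5 mm toward -y and descending.

Request:
{"method": "servo_tool", "body": {"plan": [[[1,-0.021,-0.031,0,0,0,0],[1,0,0,0,0,0,0],[1,0,0,-0.04,0,0,0],[1,0,0,0,0,0,0],[1,0,0,0,0,0,0]]]}}

```text
t: 27.18
ee_pos: [423.3, -253.1, 198.7]
orientation: [-0.913, -3.003, -0.001]
ft_force: [-2.7, 1.3, 8.4]
width: 25.9
grasp_force: 30.0
```

```bash
python3 -c "
from h import *
cen()"
```

```text
t 27.18 pos [ 423.3 -253.1  198.7] tooly deg 56.16 zax [-0.002  0.001 -1.   ] F [-2.7  1.3  8.4] w 25.9 gf 30.0 q6 -1.54
[143. 451.  39.] centroid tray 3.1 -8.0
TCP in tray -2.0 -1.7 F tray -2.9 -0.4
```

Request:
{"method": "servo_tool", "body": {"plan": [[[1,0,0,-0.05,0,0,0],[1,0,0,0,0,0,0],[1,0,0,0,0,0,0]]]}}

```text
t: 27.43
ee_pos: [423.5, -253.4, 198.2]
orientation: [-0.913, -3.004, -0.0]
ft_force: [-8.5, 2.3, 25.8]
width: 25.9
grasp_force: 30.0
```

```bash
python3 -c "
from h import *
cen()"
```

```text
t 27.43 pos [ 423.5 -253.4  198.2] tooly deg 56.18 zax [-0.002  0.001 -1.   ] F [-8.5  2.3 25.8] w 25.9 gf 30.0 q6 -1.54
[ 606. 1308.   77.] centroid tray -1.9 9.2
TCP in tray -1.7 -1.9 F tray -8.4 -2.8
```

Request:
{"method": "servo_tool", "body": {"plan": [[[1,0,0,0.1,0,0,0],[1,0,0,0.15,0,0,0],[1,0,0,0,0,0,0],[1,0,0,0,0,0,0]]]}}

```text
t: 27.77
ee_pos: [423.5, -253.2, 206.3]
orientation: [-0.913, -3.004, -0.0]
ft_force: [-0.8, -0.0, -2.2]
width: 26.0
grasp_force: 30.0
```

```bash
python3 - <<'E'
from asc import *
cen()
s=get("scene"); cv2.imwrite('pics/scene14.png',s); t=get("top"); cv2.imwrite('pics/top14.png',t); cen()
show(s,266,312,158,186)
show(t,408,436,272,296)
E
```

```text
t 27.77 pos [ 423.5 -253.2  206.3] tooly deg 56.17 zax [-0.002  0.001 -1.   ] F [-0.8 -0.  -2.2] w 26.0 gf 30.0 q6 -1.54
[-22.  15.  22.] centroid tray -48.1 -23.1
TCP in tray -1.8 -1.7 F tray -0.6 -0.5
t 27.87 pos [ 423.3 -253.1  205.9] tooly deg 56.16 zax [-0.003  0.001 -1.   ] F [-0.3  0.2 -1. ] w 26.2 gf 30.0 q6 -1.54
[-7. 19.  9.] centroid tray -43.7 16.1
TCP in tray -2.1 -1.8 F tray -0.3 -0.0
cols 266 312
158 ---------.W.KKKKKKk-.........-kKKKKKKKKKKKKKK-
159 ---------.W.KKKKk-kk--.....--kkkkkkKKKKKKKKKK-
160 ---------.W.KKKK-W.--kkkkkkk-......------kKKK-
161 ---------.W-KKKKKKk.W..kkkkkKKKkkkkkk-----kKK-
162 ---------.WkKKKKKKk..WW-kkkkKKKKKKKKKKKKKKKKk.
163 --------.WWkKKKKKKKKKKKKkkkkKKKKKKKKKKKKKKKKk.
164 --------.W.KKKKkbbbbbbbkkkkkbbbbbbbkkKKKKKKK-.
165 --------.W.KKKKbooooooobkkk-oooooooooKKKKKKKk.
166 --------.W.KKKKbooooooobkkkkoooooooooKKKKKKK-.
167 --------.W-KKKKbooooooookkkkbooooooooKKKKKKK-W
168 --------WWkKKKKbooooooookkkkoooooooooKKKKKKK-W
169 -------.WWkKKKkboooooooob-bboooooooobKKKKKKK-W
170 -------.W.KKKKbooooooooooooooooooooobKKKKKKK-W
171 -------.W.KKKKbooo
[... 847 characters left out ...]
-----kk
275 KkKKKKKKKkk-------k-------kk
276 kKKkKKKKKKkkkk--.--kk------k
277 KKkKKkKKKKKKkb--.--kkk------
278 KkKKKKkKKKKkboob---kkkkk----
279 KKkKKKKKKKKbboob-----kkk----
280 KKKKKKKKKKkbooobkk-----k----
281 KKKKKKKKKKbooooobkkk--------
282 KKKkkKKk-kbooooooobkkk------
283 KKKKKKK-..-oooooooob-kk-----
284 KKKkKKKk....ooooooooobkk----
285 kKKKKKKk--....oooooooob-----
286 .-kKKKKKkk-....ooooooo------
287 W.-kKKKKKKk----..ooooo------
288 WWW.-kKKKKKKk---..ooob------
289 WWWW.-kKKKKKKkk----ob-------
290 ..WWWW.-kKKKKKKkk-kkkk------
291 ...WWWW.-kKKKKKKkkKKkk------
292 .....WWWW.-kKKKKKKKkk-------
293 ......WWWWW.-KKKKKKkk-------
294 ........WWWW.-kKKKKk--------
295 .........WWWWW.-kKKk--------
```

```bash
python3 - <<'E'
from off import *
z0=206-166
fit("scene",[((-33,-17,26),(302.8,164.3)),((-33,17,26),(302.3,171.5)),((33,-17,26),(281,164)),((33,17,26),(280,171.7)),((9.5,27,26),(288,173.7)),((-33,17,0),(302,177)),((9.5,27,0),(287.8,178.6))],z0)
fit("top",[((-33,-17,26),(428.5,289.7)),((-33,17,26),(418,281.7))],z0)
# where edges of the pocket (rim z=37 / floor z=14) would appear if pocket exactly at tray frame 0
for n in("scene","top"):
    for z in(37,14):
        a=np.array([(-35,-19,z),(-35,19,z),(7.5,29,z),(25.5,29,z),(35,19,z),(35,-19,z)],float); print(n,z,proj(n,a@Rt.T+C).round(1).tolist())
# empty-pocket floors in first top image: extents by subpixel rays -> tray frame
t=cv2.imread("pics/top5.png").astype(float).min(2)
g=np.argwhere(np.ones((480,640)))[:,::-1]; w=(ray("top",g,14)-C)@Rt
v=t.ravel()
for nm,yc,lo,hi in(("long",-80,-10,10),("mid",0,-12,12),("short",80,-16,16)):
    k=(w[:,1]-yc>lo)&(w[:,1]-yc<hi)&(abs(w[:,0])<58); x=w[k,0];b=v[k]>110
    xs=np.sort(x[b&(abs(x)<50)]); 
    k2=(abs(w[:,1]-yc)<38)&(abs(w[:,0]+8)<8); y=w[k2,1][v[k2]>110]-yc
    print(nm,"floor x",xs[0].round(1),xs[-1].round(1),"y",np.percentile(y,[1,99]).round(1))
E
```

```text
scene offset tray [-1.9  0.2] res 1.1
top offset tray [ 1.4 -1.5] res 0.8
scene 37 [[303.0, 170.8], [302.0, 179.1], [288.1, 180.8], [282.3, 180.6], [279.6, 178.2], [280.9, 170.0]]
scene 14 [[303.2, 176.2], [302.2, 184.5], [288.5, 186.2], [282.8, 186.0], [280.1, 183.7], [281.4, 175.4]]
top 37 [[425.5, 289.6], [414.7, 282.5], [419.6, 268.6], [422.9, 263.5], [427.4, 262.7], [438.2, 269.8]]
top 14 [[423.8, 289.4], [413.2, 282.4], [418.0, 268.7], [421.2, 263.7], [425.7, 262.8], [436.4, 269.8]]
long floor x -44.3 45.2 y [-21.1   7. ]
mid floor x -35.4 35.7 y [-25.   11.7]
short floor x -27.4 28.0 y [-28.3  36.8]
```

That explains it. The pocket floors sit about 5 mm toward tray -y (the lug is included in the centring), so the +y contact reading was right. Shifting 3.4 mm toward -y.

Request:
{"method": "servo_tool", "body": {"plan": [[[1,-0.047,-0.071,0,0,0,0],[1,0,0,0,0,0,0],[1,0,0,-0.08,0,0,0],[1,0,0,-0.08,0,0,0],[1,0,0,0,0,0,0]]]}}

```text
t: 28.28
ee_pos: [421.1, -256.0, 199.1]
orientation: [-0.913, -3.002, -0.001]
ft_force: [-0.3, -0.4, -2.5]
width: 25.7
grasp_force: 30.0
```

Request:
{"method": "servo_tool", "body": {"plan": [[[1,0,0,-0.05,0,0,0],[1,0,0,0,0,0,0],[1,0,0,0,0,0,0]]]}}

```text
t: 28.53
ee_pos: [421.5, -256.1, 197.7]
orientation: [-0.913, -3.003, -0.0]
ft_force: [-0.2, 0.2, -1.3]
width: 26.0
grasp_force: 30.0
```

```bash
python3 -c "
from h import *
cen()"
```

```text
t 28.53 pos [ 421.5 -256.1  197.7] tooly deg 56.16 zax [-0.002  0.001 -1.   ] F [-0.2  0.2 -1.3] w 26.0 gf 30.0 q6 -1.55
[ 46. -13.  32.] centroid tray -27.2 -35.8
TCP in tray -1.9 -5.3 F tray -0.3 0.0
```

No force at 197.7. Continuing down in small steps.

Request:
{"method": "servo_tool", "body": {"plan": [[[1,0,0,-0.07,0,0,0],[1,0,0,0,0,0,0]]]}}

```text
t: 28.7
ee_pos: [421.4, -256.0, 194.8]
orientation: [-0.913, -3.003, -0.0]
ft_force: [-0.3, -0.6, -1.1]
width: 26.2
grasp_force: 30.0
```

Request:
{"method": "servo_tool", "body": {"plan": [[[1,0,0,-0.07,0,0,0],[1,0,0,0,0,0,0]]]}}

```text
t: 28.87
ee_pos: [421.4, -256.0, 191.9]
orientation: [-0.913, -3.003, -0.001]
ft_force: [-0.1, 0.8, -1.9]
width: 25.8
grasp_force: 30.0
```

Request:
{"method": "servo_tool", "body": {"plan": [[[1,0,0,-0.07,0,0,0],[1,0,0,0,0,0,0]]]}}

```text
t: 29.03
ee_pos: [421.4, -256.0, 189.1]
orientation: [-0.913, -3.003, -0.001]
ft_force: [-0.2, -0.7, -2.3]
width: 26.0
grasp_force: 30.0
```

```bash
python3 -c "
from h import *
cen()"
```

```text
t 29.03 pos [ 421.4 -256.   189.1] tooly deg 56.17 zax [-0.003  0.001 -1.   ] F [-0.2 -0.7 -2.3] w 26.0 gf 30.0 q6 -1.55
[-39.   0.  24.] centroid tray 5.4 -36.4
TCP in tray -2.1 -5.3 F tray 0.2 -0.7
```

Request:
{"method": "servo_tool", "body": {"plan": [[[1,0,0,-0.07,0,0,0],[1,0,0,-0.07,0,0,0],[1,0,0,0,0,0,0]]]}}

```text
t: 29.28
ee_pos: [421.3, -256.0, 183.3]
orientation: [-0.913, -3.002, -0.001]
ft_force: [-0.2, 0.2, -1.2]
width: 26.0
grasp_force: 30.0
```

Request:
{"method": "servo_tool", "body": {"plan": [[[1,0,0,-0.05,0,0,0],[1,0,0,0,0,0,0]]]}}

```text
t: 29.45
ee_pos: [421.4, -256.1, 181.6]
orientation: [-0.913, -3.003, -0.001]
ft_force: [0.7, -0.1, -1.8]
width: 26.0
grasp_force: 30.0
```

Request:
{"method": "servo_tool", "body": {"plan": [[[1,0,0,-0.04,0,0,0],[1,0,0,0,0,0,0]]]}}

```text
t: 29.62
ee_pos: [421.6, -256.2, 181.0]
orientation: [-0.914, -3.003, -0.0]
ft_force: [-1.4, 1.2, 7.7]
width: 25.5
grasp_force: 30.0
```

On the floor. A little more press, then release.

Request:
{"method": "servo_tool", "body": {"plan": [[[1,0,0,-0.03,0,0,0],[1,0,0,0,0,0,0],[1,0,0,0.03,0,0,0],[1,0,0,0.02,0,0,0],[0.2,0,0,0,0,0,0]]]}}

```text
t: 30.03
ee_pos: [421.7, -256.3, 181.3]
orientation: [-0.914, -3.004, -0.0]
ft_force: [-0.2, 0.5, -0.2]
width: 29.7
grasp_force: 0.0
```

Request:
{"method": "servo_tool", "body": {"plan": [[[0.2,0,0,0,0,0,0],[-0.4,0,0,0,0,0,0],[-0.4,0,0,0,0,0,0],[-0.4,0,0,0,0,0,0],[-0.4,0,0,0,0,0,0]]]}}

```text
t: 30.45
ee_pos: [421.5, -256.1, 180.9]
orientation: [-0.913, -3.003, -0.0]
ft_force: [-1.2, -1.1, 0.1]
width: 58.5
grasp_force: 0.0
```

Request:
{"method": "servo_tool", "body": {"plan": [[[-0.4,0,0,0.3,0,0,0],[-0.4,0,0,0.8,0,0,0],[-1,0,0,0.9,0,0,0],[-1,0,0,0.8,0,0,0],[-1,0,0,0,0,0,0]]]}}

```text
t: 30.87
ee_pos: [423.8, -257.7, 298.8]
orientation: [0.912, 2.999, -0.004]
ft_force: [0.5, -0.9, 0.1]
width: 77.7
grasp_force: 0.0
```

```bash
python3 goto.py 504 -440 290 82 7; python3 - <<'E'
from asc import *
s=get("scene"); cv2.imwrite('pics/scene15.png',s)
show(s,266,312,140,182)
E
```

```text
t 30.87 pos [ 423.8 -257.7  298.8] tooly deg 56.17 zax [ 0.006 -0.004 -1.   ] F [ 0.5 -0.9  0.1] w 77.7 gf 0.0 q6 -1.55
per row: [ 0.286 -0.651 -0.031] [0.005 0.011 0.738]
cols 266 312
140 ------------.---------------------------------
141 ----------------------------------------------
142 ----------------------------------------------
143 ----------------------------------------------
144 ----------------------------------------------
145 ----------------------------------------------
146 -------------------kKKKKKKKkkkk---------------
147 -------------------KKKKKKKKKKKKk--------------
148 ------------......-KKKKKKKKKKKKK--------------
149 -----------.WWWWWW.KKKKKKKKKKKKK-WW...........
150 -----------.W-kkkkKKKKKKKKKKKKKk.WWWWWWWWWWWWW
151 -----------.WKKKKKKKKKKKKKKKKKKKKKKKKKKKkkkkkk
152 -----------WWkKKKKKKKKKKKKKKKKKKKKKKKKKKKKKKKK
153 ----------.W.KKKKKKKKKKKKKKKKKKKKKKKKKKKKKKKKk
154 ----------.W.KKKKKKKKKKKKKKKKKKKKKKKKKKKKKKKK-
155 ----------.W.KKKKKKKKKKKKKKKKKKKKKKKKKKKKKKKKk
156 ----------.WkKKKKKKKKKKKKKKKKKKKKKKKKKKKKKKKK-
157 ----------WWkKKKKKKKKKKKKKKKKKKKKKKKKKKKKKKK
[... 526 characters left out ...]
WkKKKKKKKKKKKKKkkkkkKKKKKKKKKKKKKKK-W
169 -------.WWkKKKKKKbkkkbbkkkkkkkKKKKKKKKKKKKKK-W
170 -------.W.KKKKKKbooooooobkkk-obbbbbbbbKKKKKK-W
171 -------.W.KKKKKKbooooooobkkkboooooooobKKKKKK-W
172 -------.W.KKKKKKbooooooobkkk-oooooooobKKKKKk.W
173 -------.WkKKKKKKbooooooobkkk-ooooooookKKKKK-.W
174 -------WWkKKKKKboooooooookkkbooooooooKKKKKKk.W
175 ------.W.KKKKKKboooooooooooooooooooooKKKKKK-..
176 ------.W.KKKKKKboooooooooooooooooooooKKKKKK-W.
177 ------.W.KKKKKKKbbboooobbbbboooooooooKKKKKK-W.
178 ------.W-KKKKKKKKKbooooKKbbbbbbbbbbKKKKKKKK-W.
179 ------WWkKKKKKKKKKbobbbKKKKKKKKKKKKKKKKKKKK-W.
180 ------WWkKKKKKKKKKkbbbbKKKKKKKKKKKKKKKKKKKK-W-
181 -----.W.KKKKKKKKKKKKKKKKKKKKKKKKKKKKKKKKKKk.W-
```

stamp_mid is upright and fully down. Now stamp_long.

Request:
{"method": "servo_tool", "body": {"plan": [[[-1,0.286,-0.65,-0.03,0,0,0.738],[-1,0.286,-0.65,-0.03,0,0,0.738],[-1,0.286,-0.65,-0.03,0,0,0.738],[-1,0.286,-0.65,-0.03,0,0,0.738],[-1,0.286,-0.65,-0.03,0,0,0.738]]]}}

```text
t: 31.33
ee_pos: [478.5, -386.9, 285.1]
orientation: [-0.415, -3.109, -0.002]
ft_force: [0.3, 0.1, -0.2]
width: 87.7
grasp_force: 0.0
```

Request:
{"method": "servo_tool", "body": {"plan": [[[-1,0.286,-0.65,-0.03,0,0,0.738],[-1,0.286,-0.65,-0.03,0,0,0.738],[-1,0,0,0,0,0,0],[-1,0,0,0,0,0,0]]]}}

```text
t: 31.67
ee_pos: [501.1, -438.5, 282.2]
orientation: [-0.222, -3.129, -0.003]
ft_force: [-0.2, 0.8, 1.5]
width: 87.7
grasp_force: 0.0
```

```bash
python3 goto.py 504 -440 214 82 3
```

```text
t 31.67 pos [ 501.1 -438.5  282.2] tooly deg 81.88 zax [-0.005  0.002 -1.   ] F [-0.2  0.8  1.5] w 87.7 gf 0.0 q6 -2.16
per row: [ 0.024 -0.012 -0.568] [-0.008 -0.018  0.008]
```

Request:
{"method": "servo_tool", "body": {"plan": [[[-1,0.024,-0.012,-0.568,-0.008,-0.018,0],[-1,0.024,-0.012,-0.568,-0.008,-0.018,0],[-1,0.024,-0.012,-0.568,-0.008,-0.018,0],[0.2,0,0,0,0,0,0],[0.2,0,0,0,0,0,0]]]}}

```text
t: 32.08
ee_pos: [503.4, -437.9, 214.9]
orientation: [-0.219, -3.133, -0.001]
ft_force: [0.4, 0.8, 0.2]
width: 77.7
grasp_force: 0.0
```

Request:
{"method": "servo_tool", "body": {"plan": [[[0.2,0,0,0,0,0,0],[0.2,0,0,0,0,0,0],[0.2,0,0,0,0,0,0],[0.2,0,0,0,0,0,0],[1,0,0,0,0,0,0]]]}}

```text
t: 32.5
ee_pos: [504.7, -439.8, 217.4]
orientation: [0.219, 3.13, -0.005]
ft_force: [0.1, 0.4, 0.4]
width: 44.3
grasp_force: 0.0
```

Request:
{"method": "servo_tool", "body": {"plan": [[[1,0,0,0,0,0,0],[1,0,0,0,0,0,0],[1,0,0,0,0,0,0],[1,0,0,0,0,0,0]]]}}

```text
t: 32.83
ee_pos: [504.5, -439.8, 216.7]
orientation: [0.219, 3.131, -0.004]
ft_force: [0.4, -0.7, 1.0]
width: 26.0
grasp_force: 30.0
```

```bash
python3 -c "
from h import *
st()"
```

```text
t 32.83 pos [ 504.5 -439.8  216.7] tooly deg 81.99 zax [ 0.003 -0.003 -1.   ] F [ 0.4 -0.7  1. ] w 26.0 gf 30.0 q6 -2.17
```

Request:
{"method": "servo_tool", "body": {"plan": [[[1,0,0,0.3,0,0,0],[1,0,0,0.3,0,0,0],[1,0,0,0,0,0,0],[1,-0.36,0.26,0,0,0,0],[1,-0.36,0.26,0,0,0,0]]]}}

```text
t: 33.25
ee_pos: [476.0, -419.0, 241.3]
orientation: [0.219, 3.13, -0.005]
ft_force: [0.0, 0.1, -2.2]
width: 26.0
grasp_force: 30.0
```

Request:
{"method": "servo_tool", "body": {"plan": [[[1,-0.36,0.26,0,0,0,0],[1,-0.36,0.26,0,0,0,0],[1,-0.36,0.26,0,0,0,0],[1,0,0,0.3,0,0,0],[1,0,0,0,0,0,0]]]}}

```text
t: 33.67
ee_pos: [433.1, -388.2, 255.1]
orientation: [0.219, 3.129, -0.007]
ft_force: [-0.1, -0.9, -0.8]
width: 26.4
grasp_force: 30.0
```

```bash
python3 - <<'E'
c=__import__("numpy").array([426,-252.8]);x=c+[.831*-1.5+.556*-85, -.556*-1.5+.831*-85]; print(x)
E
python3 goto.py 377.5 -322.6 248 56.2 6
```

```text
[ 377.4935 -322.601 ]
t 33.67 pos [ 433.1 -388.2  255.1] tooly deg 81.98 zax [ 0.005 -0.005 -1.   ] F [-0.1 -0.9 -0.8] w 26.4 gf 30.0 q6 -2.18
per row: [-0.232  0.273 -0.029] [ 0.011  0.007 -0.859]
```

Request:
{"method": "servo_tool", "body": {"plan": [[[1,-0.232,0.273,-0.029,0.011,0.007,-0.859],[1,-0.232,0.273,-0.029,0.011,0.007,-0.859],[1,-0.232,0.273,-0.029,0.011,0.007,-0.859],[1,-0.232,0.273,-0.029,0.011,0.007,-0.859],[1,-0.232,0.273,-0.029,0.011,0.007,-0.859]]]}}

```text
t: 34.08
ee_pos: [387.1, -333.6, 247.6]
orientation: [0.804, 3.036, 0.001]
ft_force: [0.4, -0.5, -1.7]
width: 25.5
grasp_force: 30.0
```

Request:
{"method": "servo_tool", "body": {"plan": [[[1,-0.232,0.273,-0.029,0.011,0.007,-0.859],[1,0,0,-0.4,0,0,0],[1,0,0,-0.4,0,0,0],[1,0,0,0,0,0,0],[1,0,0,0,0,0,0]]]}}

```text
t: 34.5
ee_pos: [377.6, -322.7, 213.8]
orientation: [-0.912, -3.004, -0.004]
ft_force: [-0.6, -0.7, -1.1]
width: 26.0
grasp_force: 30.0
```

```bash
python3 goto.py 377.5 -322.6 216 56.2 1; python3 - <<'E'
from asc import *
cen(); s=get("scene"); cv2.imwrite('pics/scene16.png',s); t=get("top"); cv2.imwrite('pics/top16.png',t); cen()
show(s,268,316,138,176)
show(t,425,470,268,316)
E
```

```text
t 34.5 pos [ 377.6 -322.7  213.8] tooly deg 56.23 zax [-0.001  0.003 -1.   ] F [-0.6 -0.7 -1.1] w 26.0 gf 30.0 q6 -1.71
per row: [-0.002  0.002  0.056] [-0.037 -0.011 -0.006]
t 34.5 pos [ 377.6 -322.7  213.8] tooly deg 56.23 zax [-0.001  0.003 -1.   ] F [-0.6 -0.7 -1.1] w 26.0 gf 30.0 q6 -1.71
[-26. -68. -31.] centroid tray -84.0 -143.5
TCP in tray -1.4 -85.0 F tray -0.1 -0.9
t 34.6 pos [ 377.8 -322.9  214.4] tooly deg 56.23 zax [ 0.     0.002 -1.   ] F [ 0.2  1.  -1.4] w 25.6 gf 30.0 q6 -1.71
[-79.  13. -55.] centroid tray -66.8 165.0
TCP in tray -1.1 -85.1 F tray -0.4 1.0
cols 268 316
138 ------kkkkkk---------....-------k---------------
139 -------kkkk---------k-........-k----------------
140 ----------.----------kkkk---kkk-----------------
141 -----------------------kkkkkk-------------------
142 -------------------------kkkk-------------------
143 -------------------------kkkk-------------------
144 -------------------------kkkk-------------------
145 -------------------------kkkk-------------------
146 --------------.oobKKKKKKKKKKk-.-----------------
147 --------------oooKKKKKKKK
[... 3220 characters left out ...]

302 ...WWWW.-kKKk-WW.-oooooooooookKKk-...--------
303 ....WWWWW.-kK-.....ooooooooobkKk-WWW.--------
304 ......WWWW.-kKk-....ooooooobkKK-.WWW.--------
305 ........WWWW.-kk-....oooooo-KKk.WWWW.--------
306 .........WWWW.-kKk-..-oooobkKk.WWWW.---------
307 ..........WWWWW.-kk--kboobkKK-.WWW..---------
308 ............WWWW.-kKkKkk-kKKk.WWWW.----------
309 ..............WWWW.-kKKKKKKk-WWWW..----------
310 ...............WWWW.-kKKKKK-.WWWW.-----------
311 ................WWWWW.-kKKk.WWWW..-----------
312 ..................WWWW.-kK-WWWW..------------
313 ....................WWWW.-.WWWW..------------
314 .....................WWWWWWWWW...------------
315 .......................WWWWWW...-------------
```

```bash
python3 - <<'E'
from off import *
z0=214.4-166.7
fit("scene",[((-42,-98,26),(307.7,146.8)),((-42,-72,26),(307.7,151.8)),((-42,-72,0),(307.5,156.7)),((42,-98,26),(281.7,146))],z0)
fit("top",[((-42,-98,26),(449.2,308)),((-42,-72,26),(442,301.8))],z0)
# seated mid stamp for comparison: foot top z=40, nominal (0,-5)
fit("scene",[((-33,-22,26),(303.8,170)),((-33,12,26),(303,177.5)),((33,-22,26),(282,169.5)),((33,12,26),(280.8,176.5)),((9.5,22,26),(288.8,179)),],14)
t=cv2.imread("pics/top16.png"); 
E
```

```text
scene offset tray [-3.9  4.5] res 1.5
top offset tray [-1.2  1.5] res 0.6
scene offset tray [-3.3  2.7] res 0.6
```

Relative to where the seated stamp fit, the long one is about 1.3 mm low in x and 1.5 mm high in y. Correcting and descending.

Request:
{"method": "servo_tool", "body": {"plan": [[[1,0.006,-0.049,-0.1,0,0,0],[1,0,0,-0.1,0,0,0],[1,0,0,0,0,0,0],[1,0,0,0,0,0,0]]]}}

```text
t: 34.93
ee_pos: [377.0, -324.0, 205.4]
orientation: [-0.912, -3.004, -0.005]
ft_force: [0.0, 0.6, -2.4]
width: 25.9
grasp_force: 30.0
```

Request:
{"method": "servo_tool", "body": {"plan": [[[1,0,0,-0.05,0,0,0],[1,0,0,0,0,0,0],[1,0,0,0,0,0,0]]]}}

```text
t: 35.18
ee_pos: [377.0, -324.0, 203.5]
orientation: [-0.912, -3.004, -0.005]
ft_force: [0.5, -0.6, -1.4]
width: 25.8
grasp_force: 30.0
```

Request:
{"method": "servo_tool", "body": {"plan": [[[1,0,0,-0.04,0,0,0],[1,0,0,0,0,0,0],[1,0,0,0,0,0,0]]]}}

```text
t: 35.43
ee_pos: [377.0, -324.0, 201.9]
orientation: [-0.912, -3.004, -0.005]
ft_force: [-1.1, -0.2, -0.8]
width: 26.0
grasp_force: 30.0
```

```bash
python3 -c "
from h import *
cen()"
```

```text
t 35.43 pos [ 377.  -324.   201.9] tooly deg 56.22 zax [-0.001  0.003 -1.   ] F [-1.1 -0.2 -0.8] w 26.0 gf 30.0 q6 -1.72
[ 24. -23.  -3.] centroid tray -183.6 -202.6
TCP in tray -1.1 -86.4 F tray -0.8 -0.7
```

Request:
{"method": "servo_tool", "body": {"plan": [[[1,0,0,-0.04,0,0,0],[1,0,0,0,0,0,0],[1,0,0,0,0,0,0]]]}}

```text
t: 35.68
ee_pos: [377.0, -324.0, 200.3]
orientation: [-0.912, -3.004, -0.005]
ft_force: [-0.8, -0.7, -1.4]
width: 25.8
grasp_force: 30.0
```

Request:
{"method": "servo_tool", "body": {"plan": [[[1,0,0,-0.04,0,0,0],[1,0,0,0,0,0,0],[1,0,0,0,0,0,0]]]}}

```text
t: 35.93
ee_pos: [377.0, -324.0, 198.7]
orientation: [-0.912, -3.004, -0.005]
ft_force: [-0.4, -0.2, -1.4]
width: 25.7
grasp_force: 30.0
```

```bash
python3 -c "
from h import *
cen()"
```

```text
t 35.93 pos [ 377.  -324.   198.7] tooly deg 56.22 zax [-0.001  0.003 -1.   ] F [-0.4 -0.2 -1.4] w 25.7 gf 30.0 q6 -1.72
[18. 25. -3.] centroid tray -1.6 -45.6
TCP in tray -1.1 -86.4 F tray -0.2 -0.4
```

It's 5 mm in with no force at all. Continuing down.

Request:
{"method": "servo_tool", "body": {"plan": [[[1,0,0,-0.06,0,0,0],[1,0,0,-0.06,0,0,0],[1,0,0,0,0,0,0]]]}}

```text
t: 36.18
ee_pos: [376.8, -323.8, 193.4]
orientation: [-0.912, -3.003, -0.005]
ft_force: [0.4, -0.2, -1.5]
width: 25.7
grasp_force: 30.0
```

Request:
{"method": "servo_tool", "body": {"plan": [[[1,0,0,-0.06,0,0,0],[1,0,0,-0.06,0,0,0],[1,0,0,0,0,0,0]]]}}

```text
t: 36.43
ee_pos: [376.8, -323.9, 188.7]
orientation: [-0.912, -3.003, -0.005]
ft_force: [-0.1, 0.3, -0.5]
width: 26.0
grasp_force: 30.0
```

Request:
{"method": "servo_tool", "body": {"plan": [[[1,0,0,-0.06,0,0,0],[1,0,0,0,0,0,0]]]}}

```text
t: 36.6
ee_pos: [376.9, -323.9, 186.4]
orientation: [-0.912, -3.004, -0.005]
ft_force: [-0.4, 0.4, -0.3]
width: 25.9
grasp_force: 30.0
```

Request:
{"method": "servo_tool", "body": {"plan": [[[1,0,0,-0.05,0,0,0],[1,0,0,0,0,0,0]]]}}

```text
t: 36.77
ee_pos: [376.9, -324.0, 184.5]
orientation: [-0.912, -3.004, -0.005]
ft_force: [0.4, 0.6, -2.1]
width: 25.8
grasp_force: 30.0
```

Request:
{"method": "servo_tool", "body": {"plan": [[[1,0,0,-0.05,0,0,0],[1,0,0,0,0,0,0]]]}}

```text
t: 36.93
ee_pos: [377.0, -323.9, 182.5]
orientation: [-0.912, -3.004, -0.005]
ft_force: [0.3, -0.1, -1.6]
width: 26.1
grasp_force: 30.0
```

Request:
{"method": "servo_tool", "body": {"plan": [[[1,0,0,-0.05,0,0,0],[1,0,0,0,0,0,0]]]}}

```text
t: 37.1
ee_pos: [377.1, -324.1, 180.9]
orientation: [-0.912, -3.004, -0.004]
ft_force: [-1.2, -0.4, -1.2]
width: 25.9
grasp_force: 30.0
```

Request:
{"method": "servo_tool", "body": {"plan": [[[1,0,0,-0.04,0,0,0],[1,0,0,0,0,0,0]]]}}

```text
t: 37.27
ee_pos: [377.1, -324.2, 180.7]
orientation: [-0.912, -3.004, -0.004]
ft_force: [-5.5, 4.5, 21.2]
width: 26.0
grasp_force: 30.0
```

Request:
{"method": "servo_tool", "body": {"plan": [[[1,0,0,-0.02,0,0,0],[1,0,0,0,0,0,0]]]}}

```text
t: 37.43
ee_pos: [377.2, -324.2, 180.7]
orientation: [-0.912, -3.005, -0.004]
ft_force: [-7.0, 6.2, 30.7]
width: 25.8
grasp_force: 30.0
```

Seated: the origin is at 14 mm with 30 N pressed. Unload, release, retreat and check everything.

Request:
{"method": "servo_tool", "body": {"plan": [[[1,0,0,0.04,0,0,0],[1,0,0,0.02,0,0,0],[0.2,0,0,0,0,0,0],[-0.2,0,0,0,0,0,0],[-0.4,0,0,0,0,0,0]]]}}

```text
t: 37.85
ee_pos: [377.0, -324.0, 180.5]
orientation: [-0.912, -3.004, -0.005]
ft_force: [0.3, 0.3, -0.1]
width: 42.3
grasp_force: 0.0
```

Request:
{"method": "servo_tool", "body": {"plan": [[[-0.4,0,0,0,0,0,0],[-0.4,0,0,0,0,0,0],[-0.4,0,0,0.3,0,0,0],[-0.4,0,0,0.8,0,0,0],[-0.4,0,0,0.9,0,0,0]]]}}

```text
t: 38.27
ee_pos: [376.1, -323.2, 259.9]
orientation: [-0.911, -3.0, -0.008]
ft_force: [0.7, -0.5, 0.8]
width: 61.4
grasp_force: 0.0
```

Request:
{"method": "servo_tool", "body": {"plan": [[[-0.4,0,0,0.8,0,0,0],[-0.4,0.1,0.9,0,0,0,0],[-0.4,0.1,0.9,0,0,0,0],[-0.4,0.1,0.9,0,0,0,0],[-0.4,0.1,0.9,0,0,0,0]]]}}

```text
t: 38.68
ee_pos: [392.8, -178.8, 293.0]
orientation: [-0.914, -3.004, -0.004]
ft_force: [1.0, -0.0, -0.2]
width: 61.5
grasp_force: 0.0
```

Request:
{"method": "servo_tool", "body": {"plan": [[[-0.4,0.1,0.9,0,0,0,0],[-0.4,0.1,0.9,0,0,0,0],[-0.4,0.1,0.9,0,0,0,0],[-0.4,0.1,0.9,0,0,0,0],[-0.4,0.1,0.9,0,0,0,0]]]}}

```text
t: 39.1
ee_pos: [412.8, 1.7, 292.9]
orientation: [-0.912, -3.004, -0.005]
ft_force: [0.9, 0.4, 0.4]
width: 61.5
grasp_force: 0.0
```

```bash
python3 - <<'E'
from asc import *
st(); s=get("scene"); cv2.imwrite('pics/scene17.png',s); t=get("top"); cv2.imwrite('pics/top17.png',t)
show(s,268,316,134,182)
print("cards",[r for r in rect("top",((t.min(2)>160)&(np.arange(640)[None]<250)&(np.arange(640)[None]>185)&(np.arange(480)[:,None]>200)&(np.arange(480)[:,None]<300)),3)])
t0=cv2.imread("pics/top0.png").astype(int)
for n,(x0,y0,x1,y1) in dict(mug=(280,130,320,180),pad=(362,208,394,250),stapler=(215,160,280,190),calc=(348,125,392,188),tape=(232,295,272,358),blue=(92,192,162,280),red=(492,280,540,308)).items():
    print(n,np.abs(t[y0:y1,x0:x1].astype(int)-t0[y0:y1,x0:x1]).mean().round(1),end="; ")
E
```

```text
t 39.1 pos [412.8   1.7 292.9] tooly deg 56.21 zax [-0.001  0.003 -1.   ] F [0.9 0.4 0.4] w 61.5 gf 0.0 q6 -1.01
cols 268 316
134 kkkkkkk.WWbkkk-----kKKKKKKKKKKKKk---------------
135 -kkkkkkkKkkkkk-----kKKKKKKKKKKKKk.--------------
136 ---kkkkkkkkkkk-----kKKKKKKKKKKKKk.--------------
137 ----kkkkkkkkkk------KKKKKKKKKKKKk---------------
138 ------kkkkkk--------KKKKKKKKKKKKK---------------
139 -------kkkk---------KKKKKKKKKKKKk---------------
140 ----------.---------KKKKKKKKKKKKk---------------
141 --------------------KKKKKKKKKKKKk---------------
142 --------------------KKKKKKKKKKKKk---------------
143 --------------------KKKKKKKKKKKKk.--------------
144 --------------------KKKKKKKKKKKKk.--------------
145 --------------------KKKKKKKKKKKKk---------------
146 -----------------kKkkKKKKKKKKk-kk---------------
147 -----------------KKKKKKKKKKKK-.-k---------------
148 ----------......-KKKKKKKKKKKKKK-----------------
149 ---------.WWWWWW.KKKKKKKKKKKKK-WW..............-
150 ---------.W-kkkkKKKKKKKKKKKKKk.WWWWWWWWWWWWWWW.-
151 ---------.WKKKKKKKKKKKKKKKKKKKKKKKKKKKkkkkkk.W.-
152 ---------WWkKKKK
[... 1085 characters left out ...]
k.W----
173 -----.WkKKKKKKbooooooobkkkboooooooobKKKKK-.W----
174 -----WWkKKKKKboooooooookkkbooooooooKKKKKK-.W----
175 -----W.KKKKKKboooooooooooooooooooooKKKKKK-..k---
176 ----.W.KKKKKKboooooooooooooooooooooKKKKKK-W.k---
177 ----.W.KKKKKKKbbboooobbbbboooooooooKKKKKK-W.k---
178 ----.W-KKKKKKKkKbooooKKbbbbbbbbbbKbKKKKKK-W.k---
179 ---.WWkKKKKKKKKKbobbbKKKKKKKKKKKKKKKKKKKK-W.k---
180 ----WWkKKKKKKKKKkbbbbKKKKKKKKKKKKKKKKKKKK-W-----
181 ---.W.KKKKKKKKKKKKKKKKKKKKKKKKKKKKKKKKKKk.W-----
cards [(468.6, 389.6, 77.2, 71.8, -82.64), (478.8, 308.5, 72.7, 49.1, 7.68), (569.5, 403.4, 101.9, 77.4, 8.0), (579.6, 322.4, 102.7, 49.3, 7.52)]
mug 1.0; pad 1.0; stapler 1.2; calc 1.1; tape 1.0; blue 1.0; red 1.1;
```

```bash
python3 -c "
from workcell import close_job
print(close_job())"
```

```text
the job is handed in; nothing more can be done
None
```

The job is handed in at about 39 s: both cards are home in their own bays, stamp_mid and stamp_long are upright and fully down in their pockets (stamp_short was absent), and nothing else moved; on its first try stamp_mid jammed (wrist force read 88 N, under the 120 N limit) and tipped when released, so I regrasped it and seated it properly.

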